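# Bed a stone specimen onto its two support bars in the vise

### The arm

A 6-joint arm with a two-finger parallel gripper is mounted at the origin on a cart in front of the work surface, level with it; the furniture and walls round the work are solid. World frame = base frame: x ahead of the robot, y to its left, z up, the work surface at z = 0. Lengths are in m, angles in degrees, forces in N, time in s.
With the tool pointing down it reaches from about 0.35 to 0.875 m from the base axis. Payload 4.2 kg.
Tool frame: the origin (TCP) lies at the very end of the fingers, on their centre line; the grasp point (between the pads) lies 19 mm behind it (tcp_to_grasp is the z of the grasp point in the tool frame, in m); z points along the fingers, y is the direction in which the jaws open and shut (so a half turn about z gives the same grasp; the last joint's range is limited). The gripper opens to 87 mm and grips with 3 to 60 N. Pads are 19 mm wide; open, the fingers measure 117 mm over their backs; the gripper's body (75 mm by 190 mm) begins 51 mm behind the grasp point.
Start: joints at [91.02, 22.042, 0.453, 0, -68.411, -14.817], TCP at [0.149, 0.607, 0.197] pointing down, gripper open.
Joint ranges: [-179.83, 179.83], [-69.29, 118.12], [-61.27, 80.66], [-181.25, 117.63], [-171.15, -9.14], [-177.46, 177.46]. Speed limits (degrees/s): [159.86, 159.86, 180, 180, 180, 180].

### API

Orientations are given as a 3x3 rotation matrix whose columns are the frame's x, y, z axes.
In Python, from station import sense, capture, camera_params, finish_job, tcp_to_grasp gives the robot as it stands.
- The arm moves only by the shell command python3 -m inch 'ROWS'. ROWS is JSON, a list of rows, each an object of numbers: "jaw": the closure in counts, from 0 (fully open) to 255 (shut); "x", "y", "z": the shift along the world's x, y, z normalised to -1 to 1, where 1 is 0.06 m; "ax", "ay", "az": the turn, a rotation vector about the world's x, y, z normalised to -1 to 1, where 1 is 10 degrees. A call has 1 to 12 rows; each row shifts and turns the pose as measured when the row begins; what a row does not reach is not made up. A row lasts 1/8 s, in which the tool goes at most 62.5 mm and 10.7 degrees, less where a joint would pass 70% of its speed; a pose out of reach is approached as far as the arm can. A call with a number of a shift or a turn outside -1 to 1 is refused whole. A call with a gripper value outside its range is refused whole. The fingers move at their own pace and stop on an object; the grip force is fixed at half the most. Time passes only in rows, so rows that do not move let the fingers close. It gives the time, the measured TCP pose, the force and the opening at its end, in the units of the state.
- sense(): the state, without advancing time (a new reading comes with each control period).
- capture(name): name is "scene" or "top" or "wrist"; returns the picture (400x640x3 uint8, red, green, blue); there is no depth.
- camera_params(name): a dict with "vfov" (degrees; the focal length in pixels is half the picture's height over the tangent of half this angle, whatever the lens; pixels are square), "cx", "cy" (the principal point, pixels), "R" (3x3) and "t" (3): a world point X has camera coordinates R X + t. Camera axes: x right, y down, z forward; pixel columns grow to the right and rows downward; lengths in m; the calibration is good to about 2 mm. A picture is of the moment at which its call begins: read the wrist's pose just before it. camera_params takes no time and is no camera call; for the wrist camera it gives the pose at the moment of the call.
- finish_job(): hands the job in, once; it reports no verdict.
The state is a dict: "time_s": time; "joints": joint angles; "joint_velocities": joint speeds; "effort": joint torques, N m; "tcp_pos": TCP position; "ee_rot": TCP orientation; "wrist_force": force on the tool from outside, world axes, zero at the start; "moment": the same for the moment, N m; "gripper_width": opening from 0.0 (shut) to 1.0 (fully open).
Only numpy, scipy, OpenCV 4.12 (cv2) and the standard library are available. Lean on these libraries where they do the work, as an engineer would, in place of code of your own. Each camera call takes 0.05 s, during which the arm holds its last target.

### The job

The stone specimen block in the small vise sits too high and mostly crooked, so that the two steel support bars under its ends lie loose: press or tap it down on top, first one end then the other as needed, until it rests tight on both bars and neither will slide. It is brittle, so feel your way and never press with more than about 30 N. Then check the bars in turn, the left one first and then the right one: with a steady push of about 4 N lengthwise against the front end, kept up for about a second, see that the bar stays put, and leave both bars lying under the block and the bottles undisturbed.

Things in the scene. Friction and masses are not known exactly. Their poses are not given: they have to be found in the camera images.
- vise: Small grey specimen vise fixed to the bench, base 124x124x14 mm. Origin: centre of its underside, on the bench; z up, x from its front (knob side, robot side) to its back, y left along the jaws; yaw up to 0.3 rad. Jaws 50 mm long (y), centred, tops 60 mm up; in front of them a nut block and knob (20 mm wide, 36 mm up) reach to x -84 mm, y within 15 mm. Already tight: do not operate.
- specimen: Pale stone block 50 (x) x 116 (y) x 40 (z) mm gripped at its middle by the jaws; origin: centre of underside. It can only sink and rock about x; starts 5 to 9 mm high, rocked up to 0.06 rad. It gives way at about 5 N, about 10 N once one end has met its bar, and stays where left; then it turns hard; a steady 15 to 20 N on each end beds it. Seated: level, underside 34, top 74 mm above the bench, and the jaws keep it pulled down. Brittle: max 30 N.
- specimen_left (a point): Point on the top face of the specimen straight over the left bar's channel (46 mm left of the middle), a good place to press.
- specimen_right (a point): Point on the top face of the specimen straight over the right bar's channel (46 mm right of the middle), a good place to press.
- bar_left: Left (+y) loose steel support bar 120 (x, lengthwise) x 14 x 20 (z) mm, 0.12 kg, under the block's left end in a channel of the vise base (y +46 mm; 8 mm ribs, 1 mm play) on a stiff sprung strip (45 N/mm). Origin: centre of underside, 14 mm above the bench. Slides lengthwise at under 2 N while loose; trapped it stands a 4 N push. Front end juts out 37 to 55 mm before the block.
- bar_right: Right (-y) support bar, like the left one, in the right channel (vise y -46 mm) under the block's right end.
- bar_left_front (a point): Centre of the left bar's front end face (60 mm in front of the bar's origin, 10 mm above its underside); push here along the bar towards the back.
- bar_right_front (a point): Centre of the right bar's front end face, likewise.
- bottle_white: Bystander: white reagent bottle with a blue cap, 55 mm across, 106 mm tall, left of the vise; origin at the centre of its underside. Leave alone.
- bottle_small: Bystander: small white reagent bottle with a red cap, 35 mm across, 62 mm tall, right of the vise; origin at the centre of its underside. Leave alone.
Things that resemble listed ones, but are neither listed nor needed, are in the scene too. Leave any green or pink look-alike of the bar_right alone.

How it is judged (in metres and radians):
On the way, in this order (a step that is already met when the one before it is completed fails the run):
1. the specimen bears on both bars with more than 2 N each (contact force between specimen and bar_left above 2 N and contact force between specimen and bar_right above 2 N), for 0.3 s.
2. with the specimen bearing on both bars, the fingers push the left bar with more than 1.5 N and it does not move (all of step 1 and contact force between the fingers and bar_left above 1.5 N and linear speed of bar_left below 0.005 m/s), for 0.2 s.
3. with the specimen bearing on both bars, the fingers push the right bar with more than 1.5 N and it does not move (all of step 1 and contact force between the fingers and bar_right above 1.5 N and linear speed of bar_right below 0.005 m/s), for 0.2 s.
At the end, for the whole second after the job is handed in: The specimen bears on both bars with more than 2 N each and is level within 0.025 rad; both bars are at rest in their channels, aligned with the vise within 0.12 rad and shifted lengthwise no more than 34 mm from the middle of the vise (x), so that they still span the block's full depth (all of step 1 and x of bar_left in the frame of vise between -0.034 and 0.034 m and angle between the x axis of each of bar_left, bar_right and the x axis of vise, either way round below 0.12 rad and linear speed of each of bar_left, bar_right below 0.005 m/s and x of bar_right in the frame of vise between -0.034 and 0.034 m and angle between specimen's own z axis and vertical below 0.025 rad); the robot touches nothing.
It fails at once if the robot pushes on the specimen with more than 40 N (contact force between any of the fingers, the arm and specimen above 40 N).
It fails at once if a bottle is shifted by more than 30 mm or tipped (distance of any of bottle_white, bottle_small from where it was at the start of the episode above 0.03 m or angle between any of bottle_white, bottle_small's own z axis and vertical above 0.5 rad).
It also fails if it takes over 58 s, if anything falls off the work surface, if the arm or the gripper's body presses on something with over 40 N, if the wrist force passes 120 N, or if a joint passes its speed limit or range.

## Working session

There is one attempt and no reset: what is moved stays moved. The work goes in short steps, Python scripts to look and compute and a shell command to move; the robot and the scene stay as the last step left them, time stands still between calls to the robot, and variables do not carry over. Pictures are saved under pics/ and viewed, and the job is handed in when it is done.

```bash
mkdir -p pics; ls; python3 - <<'E'
from station import *
import cv2
s=sense();print(s)
for n in("scene","top"):
    p=camera_params(n);print(n,p)
    cv2.imwrite(f"pics/{n}0.png",capture(n)[:,:,::-1])
print(tcp_to_grasp)
E
```

```text
pics
{'time_s': 0.0, 'joints': array([ 9.10186767e+01,  2.20918617e+01,  3.80086058e-01, -2.93298279e-02,
       -6.84111975e+01, -1.48159053e+01]), 'joint_velocities': array([-0.07164245, -0.08289236, -0.00904068,  0.06295464, -0.00138057,
       -0.10248771]), 'effort': array([ 7.34167406e-04, -3.90665174e+01,  1.87408054e+01,  4.22005177e+00,
        1.10649460e-02, -1.85468666e-04]), 'tcp_pos': array([0.14888582, 0.60633019, 0.19564929]), 'ee_rot': array([[ 9.71100778e-01, -2.38669411e-01, -4.37759541e-04],
       [-2.38669796e-01, -9.71098392e-01, -2.15436196e-03],
       [ 8.90727144e-05,  2.19658256e-03, -9.99997584e-01]]), 'wrist_force': array([0.4509405 , 0.46731267, 0.1291383 ]), 'moment': array([-0.00050949, -0.00160554,  0.02089175]), 'gripper_width': 0.9965029962250965}
scene {'vfov': 44.37789565033271, 'cx': 318.0388353810112, 'cy': 199.58932898351372, 'R': array([[ 0.48307606, -0.87547635,  0.01336697],
       [-0.54329617, -0.31168569, -0.77953916],
       [ 0.68663439,  0.36931448, -0.62621085]]), 't': array([-0.2319501 ,  0.33768302,  0.84915345])}
top {'vfov': 55.9950075873792, 'cx': 318.22398746940587, 'cy': 199.7564568010068, 'R': array([[-1.86036084e-01, -9.82542910e-01,  7.10800438e-05],
       [-9.60889438e-01,  1.81921080e-01, -2.08797054e-01],
       [ 2.05139134e-01, -3.89120863e-02, -9.77958990e-01]]), 't': array([0.08734045, 0.51305085, 0.88501425])}
-0.0187
```

View pics/scene0.png

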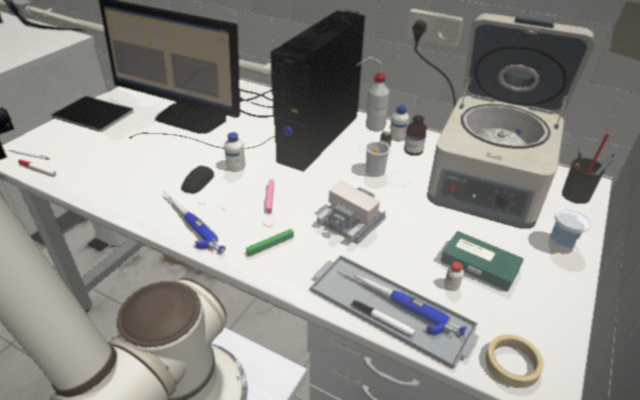

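View pics/top0.png

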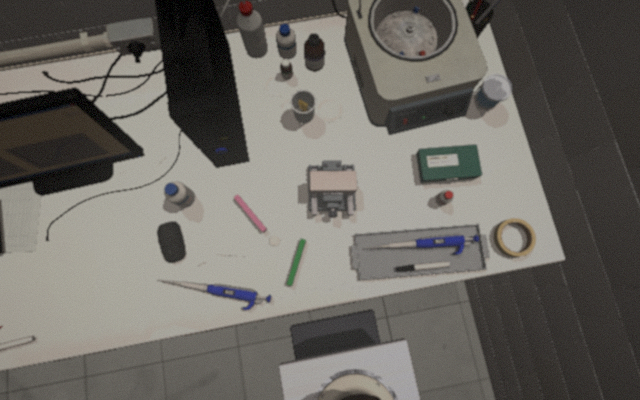

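The top view shows the vise at about (332,190), the white bottle with a blue cap at (176,193) and the small red-capped bottle at (446,198). The pink (250,213) and green (296,262) bars lie loose on the bench, so those are the look-alikes. Next: close crops.

```bash
python3 - <<'E'
import cv2
t=cv2.imread("pics/top0.png")[145:230,285:385]
s=cv2.imread("pics/scene0.png")[165:250,300:400]
o=[cv2.resize(i,None,fx=7,fy=7,interpolation=cv2.INTER_CUBIC) for i in (t,s)]
cv2.imwrite("pics/crop_t.png",o[0]);cv2.imwrite("pics/crop_s.png",o[1])
E
```

```text
(no output)
```

View pics/crop_t.png

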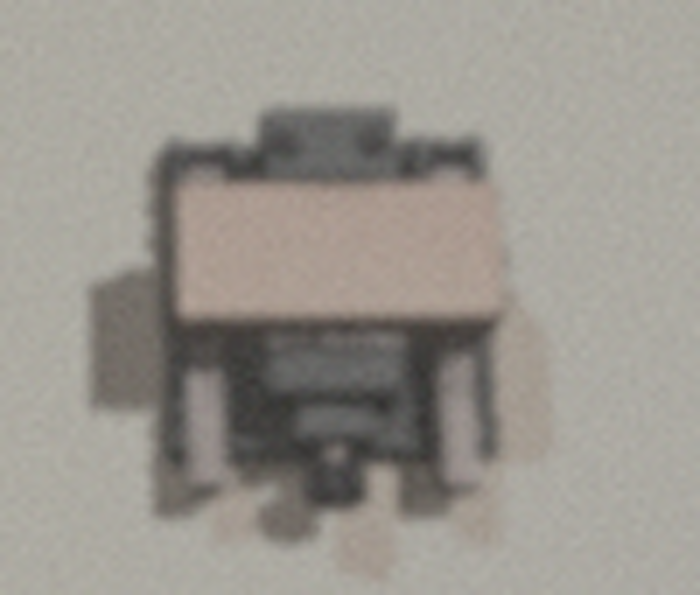

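View pics/crop_s.png

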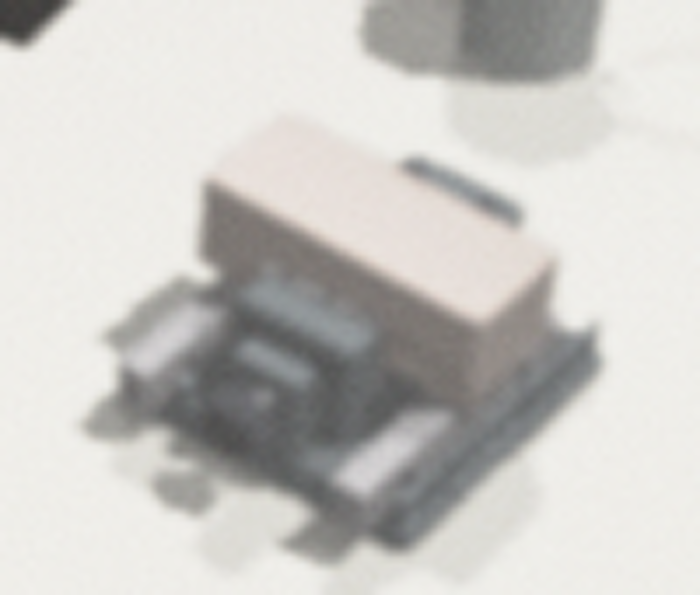

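```bash
cat > h.py <<'E'
import numpy as np, cv2
from station import *
def ray(n,u,v,p=None):
    p=p or camera_params(n);f=200/np.tan(np.radians(p["vfov"]/2))
    R=np.array(p["R"]);t=np.array(p["t"])
    return -R.T@t, R.T@np.array([(u-p["cx"])/f,(v-p["cy"])/f,1])
def plane(n,u,v,z,p=None):
    c,d=ray(n,u,v,p);return c+d*(z-c[2])/d[2]
def proj(p,X):
    f=200/np.tan(np.radians(p["vfov"]/2));c=np.array(p["R"])@X+p["t"];return p["cx"]+f*c[0]/c[2],p["cy"]+f*c[1]/c[2]
E
python3 - <<'E'
from h import *
cr=lambda a,b:(285+a/7-.5,145+b/7-.5)
for n,q,z in(("TL",(178,180),.081),("TR",(495,180),.081),("BR",(500,318),.081),("BL",(178,318),.081),("barL",(208,485),.034),("barR",(462,487),.034),("baseBL",(160,480),.02),("knob",(335,500),.03)):
    print(n,plane("top",*cr(*q),z).round(4))
cs=lambda a,b:(300+a/7-.5,165+b/7-.5)
for n,q,z in(("TL",(290,117),.081),("TR",(555,260),.081),("BR",(480,322),.081),("BL",(205,182),.081),("barL",(135,362),.034),("barR",(355,485),.034)):
    print(n,plane("scene",*cs(*q),z).round(4))
E
```

```text
TL [ 0.5917 -0.0023  0.081 ]
TR [ 0.5709 -0.112   0.081 ]
BR [ 0.5217 -0.1034  0.081 ]
BL [0.5425 0.0067 0.081 ]
barL [0.4908 0.0063 0.034 ]
barR [ 0.473  -0.0838  0.034 ]
baseBL [0.4983 0.023  0.02  ]
knob [ 0.4775 -0.038   0.03  ]
TL [ 0.5897 -0.0024  0.081 ]
TR [ 0.5625 -0.115   0.081 ]
BR [ 0.5207 -0.1065  0.081 ]
BL [0.5419 0.006  0.081 ]
barL [0.4957 0.007  0.034 ]
barR [ 0.4774 -0.0853  0.034 ]
```

```bash
python3 -m inch '[{"x":0.1,"y":-0.6,"z":0.7,"jaw":255},{"x":0.4,"y":-0.85,"z":0.4},{"x":0.5,"y":-0.9},{"x":0.5,"y":-0.9},{"x":0.5,"y":-0.9},{"x":0.5,"y":-0.9},{"x":0.5,"y":-0.9},{"x":0.5,"y":-0.9},{"x":0.5,"y":-0.9},{"x":0.5,"y":-0.9},{"x":0.5,"y":-0.9},{"x":0.5,"y":-0.9}]'
```

```text
$[0]: bad value
```

```bash
python3 -m inch --help | head -20; python3 -m inch '[{"x":0.1,"y":-0.6,"z":0.7,"ax":0,"ay":0,"az":0,"jaw":255}]'
```

```text
time_s: 0.22
tcp_pos: [0.1542, 0.5689, 0.2327]
ee_rot: [[0.971, -0.238, -0.002], [-0.238, -0.971, -0.013], [0.002, 0.013, -1.0]]
wrist_force: [0.4, 0.3, 0.7]
gripper_width: 0.948invalid input: not JSON, or not a number
```

All seven keys are required in each row.

```bash
python3 -m inch '[{"x":0.4,"y":-0.85,"z":0.4,"ax":0,"ay":0,"az":0,"jaw":255},{"x":0.5,"y":-0.9,"z":0,"ax":0,"ay":0,"az":0.1,"jaw":255},{"x":0.5,"y":-0.9,"z":0,"ax":0,"ay":0,"az":0.1,"jaw":255},{"x":0.5,"y":-0.9,"z":0,"ax":0,"ay":0,"az":0.1,"jaw":255},{"x":0.5,"y":-0.9,"z":0,"ax":0,"ay":0,"az":0,"jaw":255},{"x":0.5,"y":-0.9,"z":0,"ax":0,"ay":0,"az":0,"jaw":255},{"x":0.5,"y":-0.9,"z":0,"ax":0,"ay":0,"az":0,"jaw":255},{"x":0.5,"y":-0.9,"z":0,"ax":0,"ay":0,"az":0,"jaw":255},{"x":0.5,"y":-0.9,"z":0,"ax":0,"ay":0,"az":0,"jaw":255},{"x":0.5,"y":-0.9,"z":0,"ax":0,"ay":0,"az":0,"jaw":255},{"x":0.5,"y":-0.9,"z":0,"ax":0,"ay":0,"az":0,"jaw":255},{"x":0.5,"y":-0.9,"z":0,"ax":0,"ay":0,"az":0,"jaw":255}]'
```

```text
time_s: 1.72
tcp_pos: [0.5071, -0.0868, 0.2583]
ee_rot: [[0.984, -0.177, 0.001], [-0.177, -0.984, -0.007], [0.003, 0.006, -1.0]]
wrist_force: [1.5, 1.5, -0.1]
gripper_width: 0.007
```

```bash
python3 -m inch '[{"x":0,"y":0.3,"z":0,"ax":0,"ay":0,"az":0,"jaw":255},{"x":0,"y":0,"z":0,"ax":0,"ay":0,"az":0,"jaw":255}]'; python3 - <<'E'
from h import *
import pickle
p=camera_params("wrist");s=sense()
im=capture("wrist")[:,:,::-1]
cv2.imwrite("pics/w1.png",im);pickle.dump(p,open("w1.pkl","wb"))
print(s["tcp_pos"],-np.array(p["R"]).T@p["t"],p["vfov"], np.array(p["R"])[2], s["wrist_force"])
E
```

```text
time_s: 1.98
tcp_pos: [0.5074, -0.0734, 0.2561]
ee_rot: [[0.982, -0.187, -0.003], [-0.187, -0.982, -0.007], [-0.001, 0.008, -1.0]]
wrist_force: [-0.6, 0.2, 0.2]
gripper_width: 0.002
[ 0.50737472 -0.07337365  0.25608506] [ 0.57458671 -0.08385957  0.44394181] 63.14056907323997 [-0.24528002  0.03829904 -0.96869546] [-0.59426173  0.20331141  0.16620439]
```

View pics/w1.png

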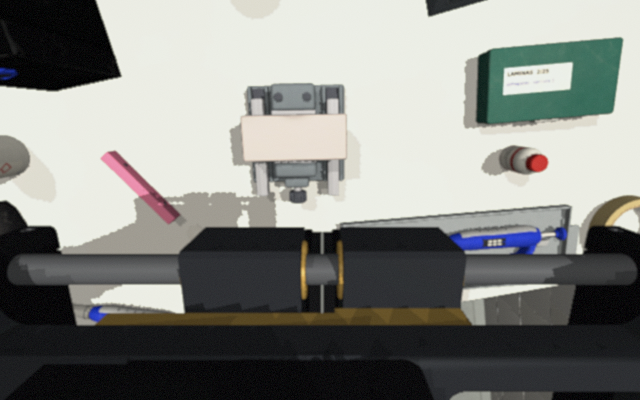

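```bash
python3 - <<'E'
import cv2
t=cv2.imread("pics/w1.png")[75:215,230:365]
cv2.imwrite("pics/w1c.png",cv2.resize(t,None,fx=4,fy=4,interpolation=cv2.INTER_CUBIC))
E
```

```text
(no output)
```

View pics/w1c.png

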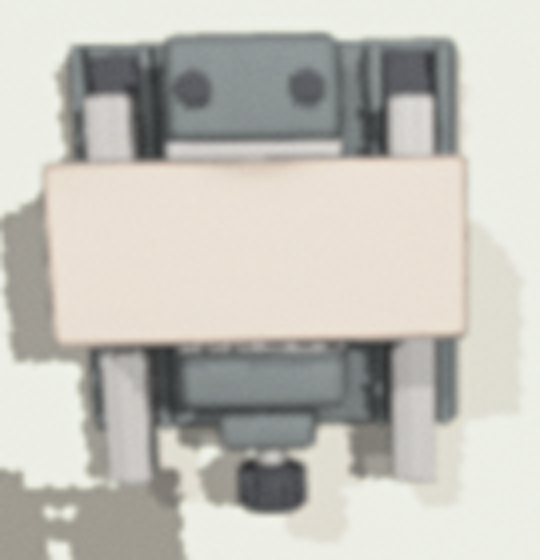

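The close crop shows block top corners (44,168), (466,157), (466,332), (56,346). The left bar's front end is at about (131,480) and the right bar's at (414,478). Both bars are grey steel under the block.

```bash
python3 - <<'E'
from h import *
import pickle
p=pickle.load(open("w1.pkl","rb"))
c=lambda a,b:(230+a/4-.4,75+b/4-.4)
P={}
for n,q,z in(("TL",(44,168),.081),("TR",(466,157),.081),("BR",(466,332),.081),("BL",(56,346),.081),("LF",(131,478),.034),("RF",(414,477),.034),("LB",(109,95),.034),("RB",(410,94),.034),
 ("vBL",(72,45),.022),("vBR",(456,40),.022),("vFR",(456,420),.022),("knob",(272,510),.03)):
    P[n]=plane("wrist",*c(*q),z,p); print(n,P[n].round(4))
d=lambda a,b:np.linalg.norm(P[a]-P[b]).round(4)
print("front len",d("BL","BR"),"back",d("TL","TR"),"L",d("TL","BL"),"R",d("TR","BR"),"barL",d("LF","LB"),"barR",d("RF","RB"),"sep",d("LF","RF"),d("LB","RB"))
yaw=lambda a,b:np.arctan2(*(P[a]-P[b])[[1,0]])
print(yaw("LB","LF"),yaw("RB","RF"),yaw("vBR","vFR"),yaw("TL","BL"),yaw("TR","BR"))
print(sum(P[k] for k in("TL","TR","BR","BL"))/4)
# heights: two-view triangulation with top cam
pt=camera_params("top");cr=lambda a,b:(285+a/7-.5,145+b/7-.5)
for n,q in(("TL",(176,180)),("TR",(497,180)),("BR",(500,318)),("BL",(176,318))):
    pass
ps=camera_params("scene");cs=lambda a,b:(300+a/7-.5,165+b/7-.5)
w=dict(TL=(44,168),TR=(466,157),BR=(466,332),BL=(56,346))
for n,q in(("TL",(290,117)),("TR",(555,260)),("BR",(480,322)),("BL",(205,182))):
    o1,d1=ray("scene",*cs(*q));o2,d2=ray("wrist",*c(*w[n]),p)
    A=np.c_[d1,-d2];k=np.linalg.lstsq(A,o2-o1,rcond=None)[0]
    print(n,((o1+k[0]*d1+o2+k[1]*d2)/2).round(4),np.linalg.norm(o1+k[0]*d1-o2-k[1]*d2).round(4))
E
```

```text
TL [ 0.5917 -0.0012  0.081 ]
TR [ 0.5733 -0.1134  0.081 ]
BR [ 0.5269 -0.1055  0.081 ]
BL [0.5445 0.0073 0.081 ]
LF [0.4947 0.0058 0.034 ]
RF [ 0.4778 -0.084   0.034 ]
LB [ 0.6109 -0.0149  0.034 ]
RB [ 0.5943 -0.1038  0.034 ]
vBL [ 0.6282 -0.0052  0.022 ]
vBR [ 0.6078 -0.1211  0.022 ]
vFR [ 0.4913 -0.101   0.022 ]
knob [ 0.4747 -0.0362  0.03  ]
front len 0.1142 back 0.1137 L 0.048 R 0.0471 barL 0.118 barR 0.1182 sep 0.0914 0.0904
-0.17667664589839438 -0.16850469566841064 -0.1706720392076855 -0.17955582697956052 -0.16876453388249144
[ 0.55910258 -0.05322505  0.081     ]
TL [ 0.5918 -0.0011  0.0792] 0.0006
TR [ 0.5728 -0.1128  0.0729] 0.0028
BR [ 0.5261 -0.1052  0.0764] 0.0013
BL [0.5444 0.0075 0.0789] 0.0006
```

```bash
python3 -m inch '[{"x":0.5,"y":0.55,"z":0,"ax":0,"ay":0,"az":0,"jaw":255},{"x":0.5,"y":0.55,"z":-0.5,"ax":0,"ay":0,"az":0,"jaw":255},{"x":0,"y":0,"z":-0.9,"ax":0,"ay":0,"az":0,"jaw":255},{"x":0,"y":0,"z":-0.7,"ax":0,"ay":0,"az":0,"jaw":255},{"x":0,"y":0,"z":0,"ax":0,"ay":0,"az":0,"jaw":255}]'
```

```text
time_s: 2.65
tcp_pos: [0.5671, 0.0013, 0.1298]
ee_rot: [[0.985, -0.174, 0.002], [-0.174, -0.985, -0.007], [0.003, 0.006, -1.0]]
wrist_force: [-1.3, 0.1, -0.5]
gripper_width: 0.002
```

```bash
python3 -m inch '[{"x":0,"y":-0.15,"z":-0.4,"ax":0,"ay":0,"az":0,"jaw":255},{"x":0,"y":0,"z":-0.2,"ax":0,"ay":0,"az":0,"jaw":255},{"x":0,"y":0,"z":0,"ax":0,"ay":0,"az":0,"jaw":255}]'; python3 - <<'E'
from h import *
import cv2
cv2.imwrite("pics/s2.png",cv2.resize(capture("scene")[150:260,290:410,::-1],None,fx=5,fy=5,interpolation=cv2.INTER_CUBIC))
E
```

```text
time_s: 3.02
tcp_pos: [0.5708, -0.0051, 0.0994]
ee_rot: [[0.986, -0.168, 0.013], [-0.168, -0.986, -0.006], [0.014, 0.004, -1.0]]
wrist_force: [-0.2, -0.5, 0.0]
gripper_width: 0.007
```

View pics/s2.png

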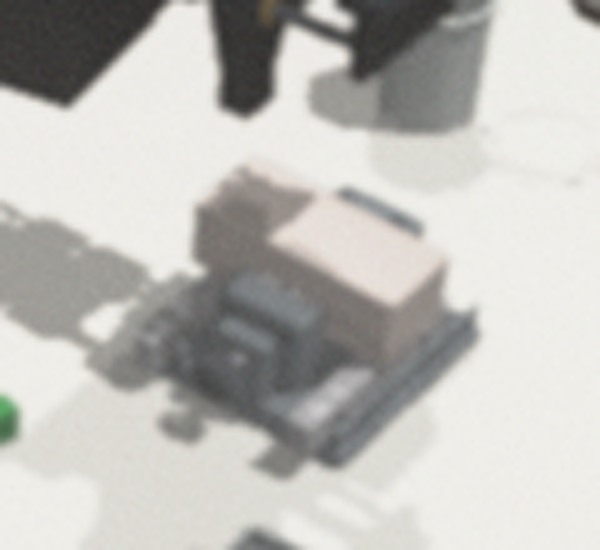

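```bash
python3 - <<'E'
from h import *
s=sense();p=camera_params("scene")
for X in (s["tcp_pos"],[.566,-.008,.08],[.5708,-.005,.08]):
    u,v=proj(p,np.array(X));print((u-290)*5,(v-150)*5)
print(s["tcp_pos"],s["joint_velocities"].round(2))
E
```

```text
243.88399268339185 145.9277518432529
242.72419489102901 186.49943197556382
241.710148582994 179.42226577977976
[ 0.5712176  -0.00507923  0.09992782] [-0.22 -0.2   0.3   0.01  0.26  0.01]
```

```bash
python3 - <<'E'
from h import *
cv2.imwrite("pics/s3.png",cv2.resize(capture("scene")[60:210,250:410,::-1],None,fx=4,fy=4,interpolation=cv2.INTER_CUBIC))
cv2.imwrite("pics/t3.png",cv2.resize(capture("top")[110:240,250:420,::-1],None,fx=4,fy=4,interpolation=cv2.INTER_CUBIC))
print(proj(camera_params("top"),sense()["tcp_pos"]),sense()["tcp_pos"])
E
```

```text
(np.float64(312.4966751328171), np.float64(175.8252313661345)) [ 0.57115159 -0.00522378  0.09982716]
```

View pics/s3.png

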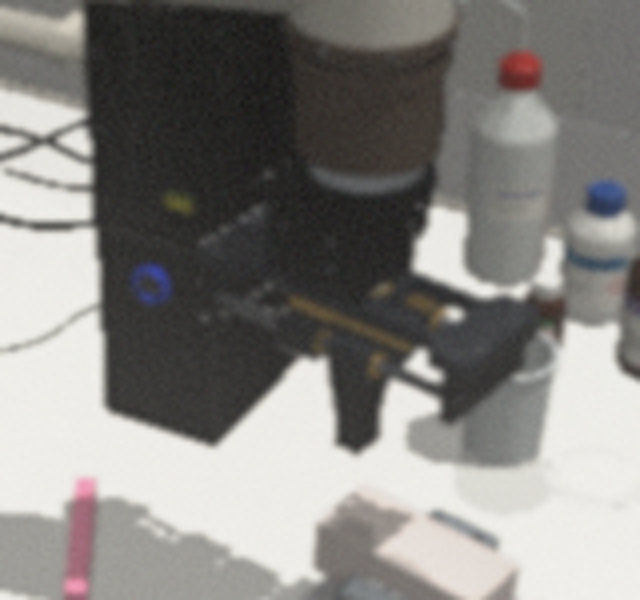

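View pics/t3.png

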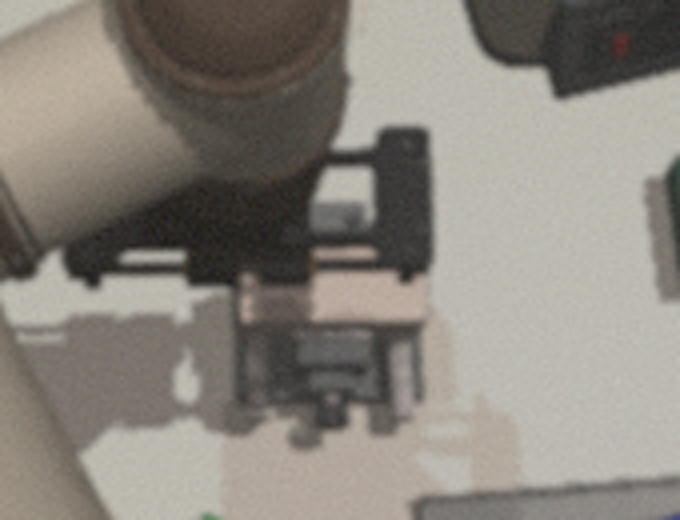

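```bash
python3 - <<'E'
from h import *
p=camera_params("wrist");s=sense()
im=capture("wrist")[:,:,::-1];cv2.imwrite("pics/w4.png",im)
R=s["ee_rot"]
for k in(0,.0187,.04,.07):print(k,proj(p,s["tcp_pos"]-R[:,2]*k))
print(s["tcp_pos"],s["wrist_force"])
E
```

```text
0 (np.float64(322.8235443995892), np.float64(232.8301420542743))
0.0187 (np.float64(322.9498206479026), np.float64(244.29922882116347))
0.04 (np.float64(323.12847583732236), np.float64(260.5256522078057))
0.07 (np.float64(323.47556405451724), np.float64(292.0500673843934))
[ 0.57115159 -0.00522378  0.09982716] [0.63165559 0.49950662 0.2111182 ]
```

View pics/w4.png

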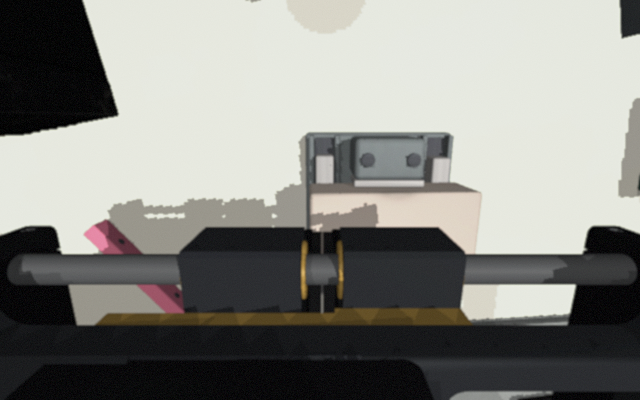

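```bash
python3 -m inch '[{"x":-0.1,"y":-0.03,"z":-0.1,"ax":0,"ay":0,"az":0,"jaw":255},{"x":0,"y":0,"z":-0.05,"ax":0,"ay":0,"az":0,"jaw":255}]'
python3 -m inch '[{"x":0,"y":0,"z":-0.04,"ax":0,"ay":0,"az":0,"jaw":255}]'
```

```text
time_s: 3.48
tcp_pos: [0.565, -0.0071, 0.0912]
ee_rot: [[0.986, -0.169, 0.016], [-0.169, -0.986, -0.005], [0.016, 0.003, -1.0]]
wrist_force: [-0.8, -0.2, -0.3]
gripper_width: 0.009
time_s: 3.6
tcp_pos: [0.5649, -0.0071, 0.0887]
ee_rot: [[0.986, -0.169, 0.016], [-0.169, -0.986, -0.005], [0.016, 0.003, -1.0]]
wrist_force: [0.5, 0.1, -0.8]
gripper_width: 0.003
```

```bash
python3 -m inch '[{"x":0,"y":0,"z":-0.03,"ax":0,"ay":0,"az":0,"jaw":255}]'
```

```text
time_s: 3.72
tcp_pos: [0.5649, -0.0072, 0.0867]
ee_rot: [[0.986, -0.169, 0.015], [-0.169, -0.986, -0.005], [0.016, 0.003, -1.0]]
wrist_force: [0.1, 0.3, -0.7]
gripper_width: 0.007
```

```bash
python3 -m inch '[{"x":0,"y":0,"z":-0.03,"ax":0,"ay":0,"az":0,"jaw":255}]'|egrep 'tcp|force'
python3 -m inch '[{"x":0,"y":0,"z":-0.03,"ax":0,"ay":0,"az":0,"jaw":255}]'|egrep 'tcp|force'
python3 -m inch '[{"x":0,"y":0,"z":-0.03,"ax":0,"ay":0,"az":0,"jaw":255}]'|egrep 'tcp|force'
```

```text
tcp_pos: [0.565, -0.0072, 0.0847]
wrist_force: [-0.9, -0.9, -0.0]
tcp_pos: [0.565, -0.0072, 0.0827]
wrist_force: [0.3, -0.0, -0.3]
tcp_pos: [0.5651, -0.0072, 0.0808]
wrist_force: [0.2, 0.2, -0.6]
```

```bash
python3 -m inch '[{"x":0,"y":0,"z":-0.03,"ax":0,"ay":0,"az":0,"jaw":255}]'|egrep 'tcp|force'
python3 -m inch '[{"x":0,"y":0,"z":-0.03,"ax":0,"ay":0,"az":0,"jaw":255}]'|egrep 'tcp|force'
```

```text
tcp_pos: [0.5651, -0.0072, 0.0788]
wrist_force: [-0.2, -0.9, 0.3]
tcp_pos: [0.5651, -0.0072, 0.0769]
wrist_force: [0.3, -0.1, -0.3]
```

```bash
python3 - <<'E'
from h import *
cv2.imwrite("pics/s5.png",cv2.resize(capture("scene")[120:240,280:400,::-1],None,fx=5,fy=5,interpolation=cv2.INTER_CUBIC))
u,v=proj(camera_params("scene"),sense()["tcp_pos"]);print((u-280)*5,(v-120)*5)
E
```

```text
290.01140798749816 342.69649015399284
```

View pics/s5.png

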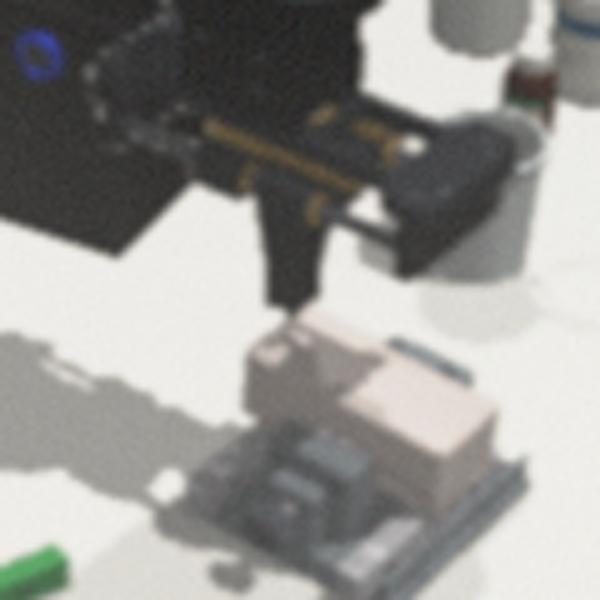

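```bash
python3 - <<'E'
from h import *
cv2.imwrite("pics/t6.png",cv2.resize(capture("top")[140:220,270:370,::-1],None,fx=7,fy=7,interpolation=cv2.INTER_CUBIC))
p=camera_params("top");s=sense()
for dz in(0,.02):
  for dx in (0,-.0095):
    u,v=proj(p,s["tcp_pos"]+s["ee_rot"]@[dx,0,0]+[0,0,dz]);print(dz,dx,(u-270)*7,(v-140)*7)
E
```

```text
0 0 307.30512047676285 284.44305583573066
0 -0.0095 307.7207405541611 310.72562106278536
0.02 0 306.6563480385726 269.42580651358304
0.02 -0.0095 307.07963472883006 296.2460382421838
```

View pics/t6.png

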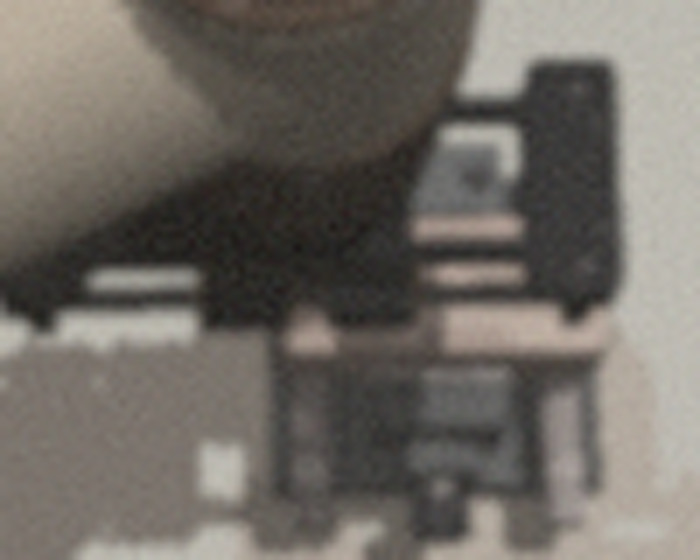

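```bash
for i in 1; do :; done
python3 -m inch '[{"x":0,"y":0,"z":-0.03,"ax":0,"ay":0,"az":0,"jaw":255}]'|egrep 'tcp|force'
python3 -m inch '[{"x":0,"y":0,"z":-0.03,"ax":0,"ay":0,"az":0,"jaw":255}]'|egrep 'tcp|force'
```

```text
tcp_pos: [0.5651, -0.0072, 0.0751]
wrist_force: [-0.0, -0.5, 1.1]
tcp_pos: [0.5651, -0.0072, 0.0731]
wrist_force: [0.2, 0.0, 0.1]
```

```bash

python3 -m inch '[{"x":0,"y":0,"z":-0.03,"ax":0,"ay":0,"az":0,"jaw":255}]'|egrep 'tcp|force'
python3 -m inch '[{"x":0,"y":0,"z":-0.03,"ax":0,"ay":0,"az":0,"jaw":255}]'|egrep 'tcp|force'
python3 - <<'E'
from h import *
cv2.imwrite("pics/s7.png",cv2.resize(capture("scene")[120:240,280:400,::-1],None,fx=5,fy=5,interpolation=cv2.INTER_CUBIC))
E
```

```text
tcp_pos: [0.5651, -0.0072, 0.0712]
wrist_force: [-0.4, -1.1, -1.1]
tcp_pos: [0.5651, -0.0072, 0.0693]
wrist_force: [-0.3, 0.2, -0.3]
```

View pics/s7.png

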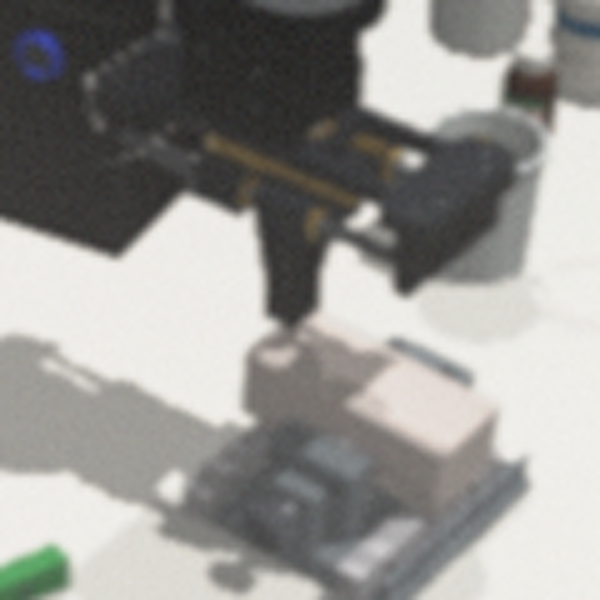

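```bash

python3 -m inch '[{"x":0,"y":0,"z":-0.04,"ax":0,"ay":0,"az":0,"jaw":255}]'|egrep 'tcp|force'
python3 -m inch '[{"x":0,"y":0,"z":-0.02,"ax":0,"ay":0,"az":0,"jaw":255}]'|egrep 'tcp|force'
python3 -m inch '[{"x":0,"y":0,"z":-0.02,"ax":0,"ay":0,"az":0,"jaw":255}]'|egrep 'tcp|force'
```

```text
tcp_pos: [0.565, -0.0072, 0.0666]
wrist_force: [-0.5, 0.3, 0.3]
tcp_pos: [0.5649, -0.0072, 0.0652]
wrist_force: [0.1, 0.5, 0.2]
tcp_pos: [0.565, -0.0072, 0.0639]
wrist_force: [-0.4, 0.5, 0.5]
```

```bash

python3 -m inch '[{"x":0,"y":0,"z":-0.02,"ax":0,"ay":0,"az":0,"jaw":255}]'|egrep 'tcp|force'
python3 -m inch '[{"x":0,"y":0,"z":-0.02,"ax":0,"ay":0,"az":0,"jaw":255}]'|egrep 'tcp|force'
```

```text
tcp_pos: [0.565, -0.0072, 0.0626]
wrist_force: [0.2, -0.2, 1.2]
tcp_pos: [0.565, -0.0072, 0.0614]
wrist_force: [0.3, -0.6, -0.4]
```

```bash

python3 -m inch '[{"x":0,"y":0,"z":-0.02,"ax":0,"ay":0,"az":0,"jaw":255}]'|egrep 'tcp|force'
```

```text
tcp_pos: [0.565, -0.0072, 0.0601]
wrist_force: [-0.2, 0.2, 0.3]
```

```bash

python3 -m inch '[{"x":0,"y":0,"z":-0.02,"ax":0,"ay":0,"az":0,"jaw":255}]'|egrep 'time|tcp|force'
```

```text
time_s: 5.88
tcp_pos: [0.565, -0.0072, 0.0588]
wrist_force: [0.4, 0.6, 0.6]
```

```bash
python3 - <<'E'
from h import *
cv2.imwrite("pics/s8.png",cv2.resize(capture("scene")[160:230,300:380,::-1],None,fx=8,fy=8,interpolation=cv2.INTER_CUBIC))
p=camera_params("scene");s=sense()
for dz in(0,.01,.02):
    u,v=proj(p,s["tcp_pos"]+[0,0,dz]);print((u-300)*8,(v-160)*8)
E
```

```text
301.69035414649215 275.21800005028626
302.95771271930744 249.33188720057
304.238464726594 223.17221013343692
```

View pics/s8.png

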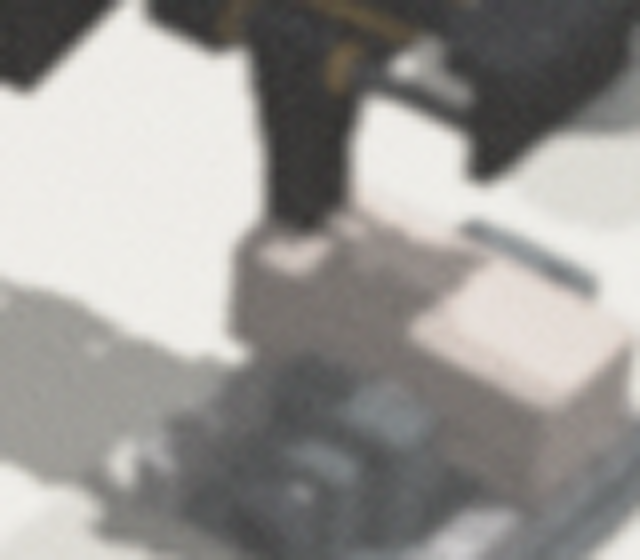

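```bash

python3 -m inch '[{"x":0,"y":0,"z":-0.02,"ax":0,"ay":0,"az":0,"jaw":255}]'|egrep 'tcp|force'
```

```text
tcp_pos: [0.5649, -0.0072, 0.0574]
wrist_force: [-0.1, -0.1, 1.2]
```

```bash

python3 -m inch '[{"x":0,"y":0,"z":-0.02,"ax":0,"ay":0,"az":0,"jaw":255}]'|egrep 'tcp|force'
```

```text
tcp_pos: [0.565, -0.0072, 0.0566]
wrist_force: [-2.6, 0.8, 5.8]
```

```bash

python3 -m inch '[{"x":0,"y":0,"z":-0.02,"ax":0,"ay":0,"az":0,"jaw":255}]'|egrep 'time|tcp|force'
```

```text
time_s: 6.3
tcp_pos: [0.565, -0.0072, 0.0561]
wrist_force: [-2.4, 1.0, 5.6]
```

```bash

python3 -m inch '[{"x":0,"y":0,"z":-0.02,"ax":0,"ay":0,"az":0,"jaw":255}]'|egrep 'time|tcp|force'
```

```text
time_s: 6.42
tcp_pos: [0.565, -0.0072, 0.0556]
wrist_force: [-1.6, 0.1, 5.8]
```

```bash

python3 -m inch '[{"x":0,"y":0,"z":-0.025,"ax":0,"ay":0,"az":0,"jaw":255}]'|egrep 'tcp|force'
```

```text
tcp_pos: [0.565, -0.0072, 0.0549]
wrist_force: [-2.5, 0.3, 6.0]
```

```bash

python3 -m inch '[{"x":0,"y":0,"z":-0.025,"ax":0,"ay":0,"az":0,"jaw":255}]'|egrep 'tcp|force'
```

```text
tcp_pos: [0.565, -0.0072, 0.0543]
wrist_force: [-1.3, 1.1, 5.8]
```

```bash

python3 -m inch '[{"x":0,"y":0,"z":-0.025,"ax":0,"ay":0,"az":0,"jaw":255}]'|egrep 'time|tcp|force'
```

```text
time_s: 6.8
tcp_pos: [0.565, -0.0072, 0.0536]
wrist_force: [-1.4, 0.6, 5.7]
```

```bash

python3 -m inch '[{"x":0,"y":0,"z":-0.025,"ax":0,"ay":0,"az":0,"jaw":255}]'|egrep 'time|tcp|force'
```

```text
time_s: 6.92
tcp_pos: [0.5651, -0.0072, 0.0532]
wrist_force: [-3.6, 0.8, 8.8]
```

```bash

python3 -m inch '[{"x":0,"y":0,"z":0.4,"ax":0,"ay":0,"az":0,"jaw":255},{"x":-0.09,"y":-0.75,"z":0,"ax":0,"ay":0,"az":0,"jaw":255},{"x":-0.09,"y":-0.7,"z":0,"ax":0,"ay":0,"az":0,"jaw":255},{"x":0,"y":0,"z":0,"ax":0,"ay":0,"az":0,"jaw":255}]'
```

```text
time_s: 7.42
tcp_pos: [0.5547, -0.0956, 0.0779]
ee_rot: [[0.986, -0.164, 0.018], [-0.164, -0.986, -0.007], [0.019, 0.004, -1.0]]
wrist_force: [-0.0, 0.6, 0.3]
gripper_width: 0.006
```

```bash

python3 -m inch '[{"x":-0.07,"y":-0.04,"z":-0.07,"ax":0,"ay":0.05,"az":0,"jaw":255}]'|egrep 'tcp|force'
python3 -m inch '[{"x":0,"y":0,"z":-0.03,"ax":0,"ay":0,"az":0,"jaw":255}]'|egrep 'tcp|force'
```

```text
tcp_pos: [0.5507, -0.0979, 0.0737]
wrist_force: [0.6, 0.2, -0.3]
tcp_pos: [0.5503, -0.0974, 0.0714]
wrist_force: [-1.3, 0.7, -0.1]
```

```bash

python3 -m inch '[{"x":0,"y":0,"z":-0.03,"ax":0,"ay":0,"az":0,"jaw":255}]'|egrep 'tcp|force'
```

```text
tcp_pos: [0.5504, -0.0968, 0.0693]
wrist_force: [-0.2, 0.9, -0.5]
```

```bash

python3 -m inch '[{"x":0,"y":0,"z":-0.03,"ax":0,"ay":0,"az":0,"jaw":255}]'|egrep 'tcp|force'
```

```text
tcp_pos: [0.5505, -0.0962, 0.0672]
wrist_force: [-0.6, -0.4, -0.1]
```

```bash

python3 -m inch '[{"x":0,"y":0,"z":-0.03,"ax":0,"ay":0,"az":0,"jaw":255}]'|egrep 'tcp|force'
```

```text
tcp_pos: [0.5506, -0.0958, 0.0652]
wrist_force: [0.3, -0.6, 0.2]
```

```bash

python3 -m inch '[{"x":0,"y":0,"z":-0.03,"ax":0,"ay":0,"az":0,"jaw":255}]'|egrep 'tcp|force'
```

```text
tcp_pos: [0.5506, -0.0956, 0.0633]
wrist_force: [0.5, -0.4, 0.2]
```

```bash

python3 -m inch '[{"x":0,"y":-0.03,"z":-0.025,"ax":0,"ay":0,"az":0,"jaw":255}]'|egrep 'tcp|force'
```

```text
tcp_pos: [0.5507, -0.0974, 0.0617]
wrist_force: [0.5, -0.4, -0.0]
```

```bash

python3 -m inch '[{"x":0,"y":0,"z":-0.025,"ax":0,"ay":0,"az":0,"jaw":255}]'|egrep 'tcp|force'
```

```text
tcp_pos: [0.5507, -0.0975, 0.0601]
wrist_force: [-0.4, -0.1, 0.1]
```

```bash

python3 -m inch '[{"x":0,"y":0,"z":-0.025,"ax":0,"ay":0,"az":0,"jaw":255}]'|egrep 'tcp|force'
```

```text
tcp_pos: [0.5507, -0.0976, 0.0585]
wrist_force: [-0.3, 0.0, 0.4]
```

```bash

python3 -m inch '[{"x":0,"y":0,"z":-0.025,"ax":0,"ay":0,"az":0,"jaw":255}]'|egrep 'tcp|force'
```

```text
tcp_pos: [0.5507, -0.0976, 0.0569]
wrist_force: [0.8, 0.6, 0.3]
```

```bash

python3 -m inch '[{"x":0,"y":0,"z":-0.025,"ax":0,"ay":0,"az":0,"jaw":255}]'|egrep 'time|tcp|force'
```

```text
time_s: 8.8
tcp_pos: [0.5507, -0.0977, 0.0553]
wrist_force: [-0.5, 0.6, -0.2]
```

```bash

python3 -m inch '[{"x":0,"y":0,"z":-0.02,"ax":0,"ay":0,"az":0,"jaw":255}]'|egrep 'tcp|force'
```

```text
tcp_pos: [0.5507, -0.0977, 0.0539]
wrist_force: [1.0, 1.0, 0.1]
```

```bash

python3 -m inch '[{"x":0,"y":0,"z":-0.02,"ax":0,"ay":0,"az":0,"jaw":255}]'|egrep 'tcp|force'
```

```text
tcp_pos: [0.5507, -0.0976, 0.0527]
wrist_force: [-0.1, -0.5, -0.3]
```

```bash

python3 -m inch '[{"x":0,"y":0,"z":-0.02,"ax":0,"ay":0,"az":0,"jaw":255}]'|egrep 'tcp|force'
```

```text
tcp_pos: [0.5508, -0.0977, 0.0514]
wrist_force: [-0.5, -0.3, -0.2]
```

```bash

python3 -m inch '[{"x":0,"y":0,"z":-0.02,"ax":0,"ay":0,"az":0,"jaw":255}]'|egrep 'tcp|force'
```

```text
tcp_pos: [0.5508, -0.0976, 0.0502]
wrist_force: [-0.2, 0.5, -0.3]
```

```bash
python3 - <<'E'
from h import *
cv2.imwrite("pics/s9.png",cv2.resize(capture("scene")[160:250,300:400,::-1],None,fx=7,fy=7,interpolation=cv2.INTER_CUBIC))
p=camera_params("scene");s=sense()
for dz in(0,.02):
    u,v=proj(p,s["tcp_pos"]+[0,0,dz]);print((u-300)*7,(v-160)*7)
E
```

```text
481.9110239949668 365.8556734781665
486.59298883933894 320.18087729557567
```

View pics/s9.png

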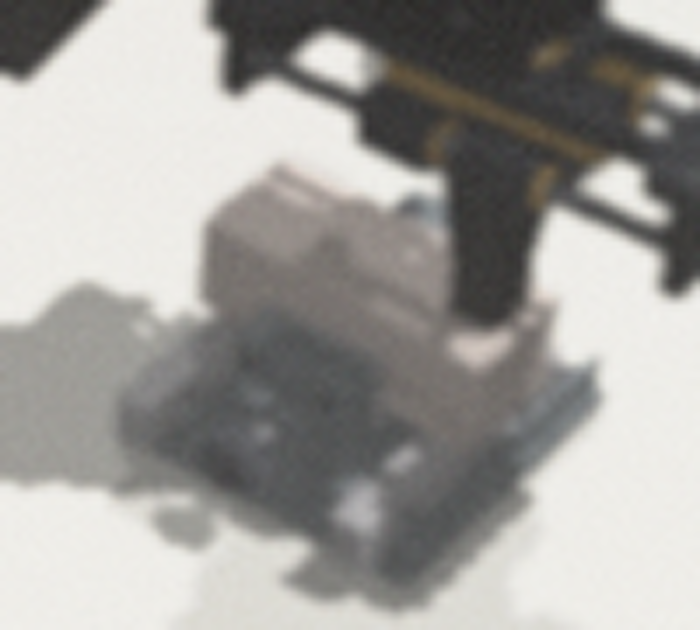

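```bash

python3 -m inch '[{"x":0,"y":0,"z":-0.02,"ax":0,"ay":0,"az":0,"jaw":255}]'|egrep 'tcp|force'
```

```text
tcp_pos: [0.5508, -0.0977, 0.0489]
wrist_force: [-1.7, 0.4, 6.6]
```

```bash

python3 -m inch '[{"x":0,"y":0,"z":-0.02,"ax":0,"ay":0,"az":0,"jaw":255}]'|egrep 'tcp|force'
```

```text
tcp_pos: [0.5509, -0.0977, 0.0489]
wrist_force: [-3.9, 2.8, 11.1]
```

```bash

python3 -m inch '[{"x":0,"y":0,"z":-0.02,"ax":0,"ay":0,"az":0,"jaw":255}]'|egrep 'time|tcp|force'
```

```text
time_s: 9.72
tcp_pos: [0.5509, -0.0977, 0.0489]
wrist_force: [-2.6, 1.6, 7.9]
```

```bash

python3 -m inch '[{"x":0,"y":0,"z":0.4,"ax":0,"ay":0,"az":0,"jaw":255},{"x":0.12,"y":0.75,"z":0,"ax":0,"ay":0,"az":0,"jaw":255},{"x":0.12,"y":0.7,"z":0,"ax":0,"ay":0,"az":0,"jaw":255},{"x":0,"y":0,"z":0,"ax":0,"ay":0,"az":0,"jaw":255}]'
```

```text
time_s: 10.22
tcp_pos: [0.566, -0.0088, 0.0742]
ee_rot: [[0.987, -0.162, 0.011], [-0.162, -0.987, -0.007], [0.012, 0.005, -1.0]]
wrist_force: [-0.6, -0.5, -0.6]
gripper_width: 0.004
```

```bash

python3 -m inch '[{"x":0,"y":0,"z":-0.15,"ax":0,"ay":0,"az":0,"jaw":255},{"x":0,"y":0.02,"z":-0.1,"ax":0,"ay":0,"az":0,"jaw":255}]'|egrep 'tcp|force'
python3 -m inch '[{"x":0,"y":0,"z":-0.03,"ax":0,"ay":0,"az":0,"jaw":255}]'|egrep 'tcp|force'
```

```text
tcp_pos: [0.5655, -0.0084, 0.0583]
wrist_force: [-0.4, -1.3, -0.2]
tcp_pos: [0.5648, -0.0092, 0.0555]
wrist_force: [-0.2, 0.2, -0.4]
```

```bash

python3 -m inch '[{"x":0,"y":0,"z":-0.025,"ax":0,"ay":0,"az":0,"jaw":255}]'|egrep 'tcp|force'
```

```text
tcp_pos: [0.5645, -0.0099, 0.0536]
wrist_force: [0.1, 0.1, -1.1]
```

```bash

python3 -m inch '[{"x":0,"y":0,"z":-0.025,"ax":0,"ay":0,"az":0,"jaw":255}]'|egrep 'time|tcp|force'
```

```text
time_s: 10.85
tcp_pos: [0.5647, -0.01, 0.053]
wrist_force: [-4.2, 3.2, 10.7]
```

```bash

python3 -m inch '[{"x":0,"y":0,"z":-0.025,"ax":0,"ay":0,"az":0,"jaw":255}]'|egrep 'time|tcp|force'
```

```text
time_s: 10.98
tcp_pos: [0.5647, -0.0099, 0.0529]
wrist_force: [-4.9, 2.1, 10.1]
```

```bash

python3 -m inch '[{"x":0,"y":0,"z":-0.035,"ax":0,"ay":0,"az":0,"jaw":255}]'|egrep 'tcp|force'
```

```text
tcp_pos: [0.5647, -0.0098, 0.0527]
wrist_force: [-4.1, 3.4, 11.1]
```

```bash

python3 -m inch '[{"x":0,"y":0,"z":-0.035,"ax":0,"ay":0,"az":0,"jaw":255}]'|egrep 'time|tcp|force'
```

```text
time_s: 11.22
tcp_pos: [0.5648, -0.0097, 0.0525]
wrist_force: [-4.4, 2.1, 9.8]
```

```bash

python3 -m inch '[{"x":0,"y":0,"z":-0.035,"ax":0,"ay":0,"az":0,"jaw":255}]'|egrep 'time|tcp|force'
```

```text
time_s: 11.35
tcp_pos: [0.5648, -0.0097, 0.0523]
wrist_force: [-4.8, 2.8, 10.1]
```

Yielding at about 10 N. I'll use larger steps, and force should stay capped by the yield.

```bash

python3 -m inch '[{"x":0,"y":0,"z":-0.045,"ax":0,"ay":0,"az":0,"jaw":255},{"x":0,"y":0,"z":-0.045,"ax":0,"ay":0,"az":0,"jaw":255}]'|egrep 'tcp|force'
```

```text
tcp_pos: [0.565, -0.0091, 0.051]
wrist_force: [-3.9, 2.3, 10.8]
```

```bash

python3 -m inch '[{"x":0,"y":0,"z":-0.045,"ax":0,"ay":0,"az":0,"jaw":255},{"x":0,"y":0,"z":-0.045,"ax":0,"ay":0,"az":0,"jaw":255}]'|egrep 'time|tcp|force'
```

```text
time_s: 11.85
tcp_pos: [0.5651, -0.0085, 0.0496]
wrist_force: [-4.6, 2.8, 11.2]
```

```bash

python3 -m inch '[{"x":0,"y":0,"z":-0.045,"ax":0,"ay":0,"az":0,"jaw":255},{"x":0,"y":0,"z":-0.045,"ax":0,"ay":0,"az":0,"jaw":255}]'|egrep 'time|tcp|force'
```

```text
time_s: 12.1
tcp_pos: [0.5652, -0.0081, 0.0485]
wrist_force: [-5.7, 2.0, 14.6]
```

```bash

python3 -m inch '[{"x":0,"y":0,"z":-0.045,"ax":0,"ay":0,"az":0,"jaw":255}]'|egrep 'tcp|force'
```

```text
tcp_pos: [0.5652, -0.008, 0.0485]
wrist_force: [-6.3, 2.9, 16.8]
```

```bash

python3 -m inch '[{"x":0,"y":0,"z":-0.045,"ax":0,"ay":0,"az":0,"jaw":255}]'|egrep 'time|tcp|force'
```

```text
time_s: 12.35
tcp_pos: [0.5653, -0.008, 0.0485]
wrist_force: [-6.1, 1.4, 14.2]
```

```bash

python3 -m inch '[{"x":0,"y":0,"z":-0.05,"ax":0,"ay":0,"az":0,"jaw":255}]'|egrep 'time|tcp|force'
```

```text
time_s: 12.48
tcp_pos: [0.5653, -0.008, 0.0484]
wrist_force: [-7.3, 3.0, 16.2]
```

```bash

python3 -m inch '[{"x":0,"y":0,"z":-0.052,"ax":0,"ay":0,"az":0,"jaw":255}]'|egrep 'tcp|force'
```

```text
tcp_pos: [0.5653, -0.008, 0.0484]
wrist_force: [-7.5, 3.0, 17.2]
```

```bash

python3 -m inch '[{"x":0,"y":0,"z":-0.055,"ax":0,"ay":0,"az":0,"jaw":255},{"x":0,"y":0,"z":-0.055,"ax":0,"ay":0,"az":0,"jaw":255}]'|egrep 'time|tcp|force'
```

```text
time_s: 12.85
tcp_pos: [0.5654, -0.008, 0.0484]
wrist_force: [-7.2, 2.6, 17.7]
```

```bash

python3 -m inch '[{"x":0,"y":0,"z":0.4,"ax":0,"ay":0,"az":0,"jaw":255},{"x":-0.13,"y":-0.75,"z":0,"ax":0,"ay":0,"az":0,"jaw":255},{"x":-0.13,"y":-0.7,"z":0,"ax":0,"ay":0,"az":0,"jaw":255},{"x":0,"y":0,"z":0,"ax":0,"ay":0,"az":0,"jaw":255}]'
```

```text
time_s: 13.35
tcp_pos: [0.5507, -0.097, 0.0754]
ee_rot: [[0.988, -0.155, 0.026], [-0.154, -0.988, -0.007], [0.027, 0.003, -1.0]]
wrist_force: [0.7, 0.4, 0.4]
gripper_width: 0.006
```

```bash

python3 -m inch '[{"x":0,"y":0,"z":-0.15,"ax":0,"ay":0.15,"az":-0.1,"jaw":255},{"x":0,"y":0,"z":-0.15,"ax":0,"ay":0,"az":0,"jaw":255},{"x":0,"y":0,"z":-0.07,"ax":0,"ay":0,"az":0,"jaw":255}]'|egrep 'tcp|force|rot'
```

```text
tcp_pos: [0.5513, -0.0958, 0.0516]
ee_rot: [[0.985, -0.172, -0.002], [-0.172, -0.985, -0.008], [-0.0, 0.008, -1.0]]
wrist_force: [-0.9, 0.0, 0.3]
```

```bash

python3 -m inch '[{"x":0,"y":0,"z":-0.03,"ax":0,"ay":0,"az":0,"jaw":255}]'|egrep 'tcp|force'
```

```text
tcp_pos: [0.5511, -0.0952, 0.049]
wrist_force: [-0.1, 0.5, -0.1]
```

```bash

python3 -m inch '[{"x":0,"y":0,"z":-0.03,"ax":0,"ay":0,"az":0,"jaw":255}]'|egrep 'time|tcp|force'
```

```text
time_s: 13.98
tcp_pos: [0.5512, -0.0952, 0.0483]
wrist_force: [-5.0, 0.6, 16.2]
```

```bash

python3 -m inch '[{"x":0,"y":0,"z":-0.045,"ax":0,"ay":0,"az":0,"jaw":255}]'|egrep 'tcp|force'
```

```text
tcp_pos: [0.5512, -0.0952, 0.0483]
wrist_force: [-6.7, 1.5, 20.1]
```

```bash

python3 -m inch '[{"x":0,"y":0,"z":-0.05,"ax":0,"ay":0,"az":0,"jaw":255}]'|egrep 'time|tcp|force'
```

```text
time_s: 14.22
tcp_pos: [0.5513, -0.0953, 0.0483]
wrist_force: [-6.4, 1.8, 18.0]
```

```bash

python3 -m inch '[{"x":0,"y":0,"z":-0.055,"ax":0,"ay":0,"az":0,"jaw":255},{"x":0,"y":0,"z":-0.055,"ax":0,"ay":0,"az":0,"jaw":255}]'|egrep 'time|tcp|force'
```

```text
time_s: 14.48
tcp_pos: [0.5513, -0.0953, 0.0483]
wrist_force: [-6.1, 2.2, 17.7]
```

```bash

python3 -m inch '[{"x":0,"y":0,"z":-0.06,"ax":0,"ay":0,"az":0,"jaw":255},{"x":0,"y":0,"z":0.35,"ax":0,"ay":0,"az":0,"jaw":255},{"x":0.13,"y":0.75,"z":0,"ax":0,"ay":0,"az":0,"jaw":255},{"x":0.13,"y":0.68,"z":0,"ax":0,"ay":0,"az":0,"jaw":255},{"x":0,"y":0,"z":0,"ax":0,"ay":0,"az":0,"jaw":255},{"x":0,"y":0,"z":-0.2,"ax":0,"ay":0,"az":0,"jaw":255}]'
```

```text
time_s: 15.22
tcp_pos: [0.569, -0.0064, 0.0607]
ee_rot: [[0.987, -0.161, 0.006], [-0.161, -0.987, -0.013], [0.008, 0.012, -1.0]]
wrist_force: [-0.2, -0.3, -0.5]
gripper_width: 0.008
```

```bash

python3 -m inch '[{"x":-0.05,"y":0,"z":-0.1,"ax":0,"ay":0.03,"az":-0.05,"jaw":255},{"x":0,"y":0,"z":-0.05,"ax":0,"ay":0,"az":0,"jaw":255}]'|egrep 'tcp|force'
```

```text
tcp_pos: [0.564, -0.008, 0.0494]
wrist_force: [0.2, -0.7, 0.7]
```

```bash

python3 -m inch '[{"x":0,"y":0,"z":-0.03,"ax":0,"ay":0,"az":0,"jaw":255}]'|egrep 'tcp|force'
```

```text
tcp_pos: [0.564, -0.0083, 0.0484]
wrist_force: [-6.0, 4.8, 15.5]
```

```bash

python3 -m inch '[{"x":0,"y":0,"z":-0.03,"ax":0,"ay":0,"az":0,"jaw":255}]'|egrep 'time|tcp|force'
```

```text
time_s: 15.72
tcp_pos: [0.564, -0.0083, 0.0484]
wrist_force: [-6.4, 4.9, 14.3]
```

```bash

python3 -m inch '[{"x":0,"y":0,"z":-0.04,"ax":0,"ay":0,"az":0,"jaw":255}]'|egrep 'time|tcp|force'
```

```text
time_s: 15.85
tcp_pos: [0.564, -0.0082, 0.0484]
wrist_force: [-6.2, 3.5, 15.5]
```

```bash

python3 -m inch '[{"x":0,"y":0,"z":-0.05,"ax":0,"ay":0,"az":0,"jaw":255},{"x":0,"y":0,"z":-0.055,"ax":0,"ay":0,"az":0,"jaw":255}]'|egrep 'tcp|force'
```

```text
tcp_pos: [0.5641, -0.0083, 0.0483]
wrist_force: [-8.8, 3.8, 19.4]
```

```bash

python3 -m inch '[{"x":0,"y":0,"z":-0.055,"ax":0,"ay":0,"az":0,"jaw":255},{"x":0,"y":0,"z":0.4,"ax":0,"ay":0,"az":0,"jaw":255},{"x":-0.85,"y":0.16,"z":0,"ax":0,"ay":0,"az":-0.07,"jaw":255},{"x":-0.85,"y":0.16,"z":0,"ax":0,"ay":0,"az":0,"jaw":255},{"x":0,"y":0,"z":0,"ax":0,"ay":0,"az":0,"jaw":255}]'
```

```text
time_s: 16.73
tcp_pos: [0.4603, 0.0098, 0.0739]
ee_rot: [[0.983, -0.186, 0.003], [-0.186, -0.982, -0.013], [0.005, 0.013, -1.0]]
wrist_force: [0.8, 0.5, -0.1]
gripper_width: 0.008
```

```bash
python3 - <<'E'
from h import *
import pickle
p=camera_params("wrist");s=sense()
im=capture("wrist")[:,:,::-1];cv2.imwrite("pics/w10.png",im);pickle.dump(p,open("w10.pkl","wb"))
cv2.imwrite("pics/s10.png",cv2.resize(capture("scene")[150:250,280:400,::-1],None,fx=6,fy=6,interpolation=cv2.INTER_CUBIC))
E
```

```text
(no output)
```

View pics/w10.png

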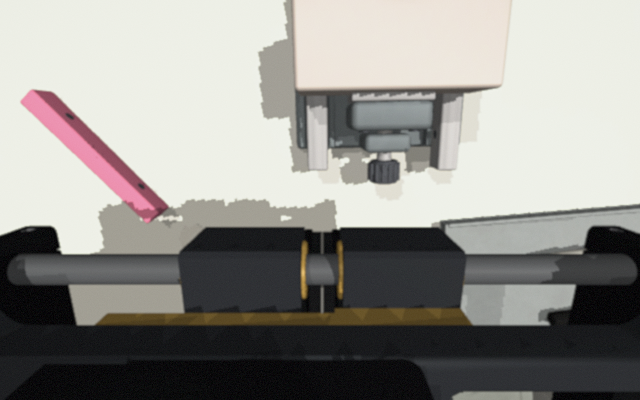

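View pics/s10.png

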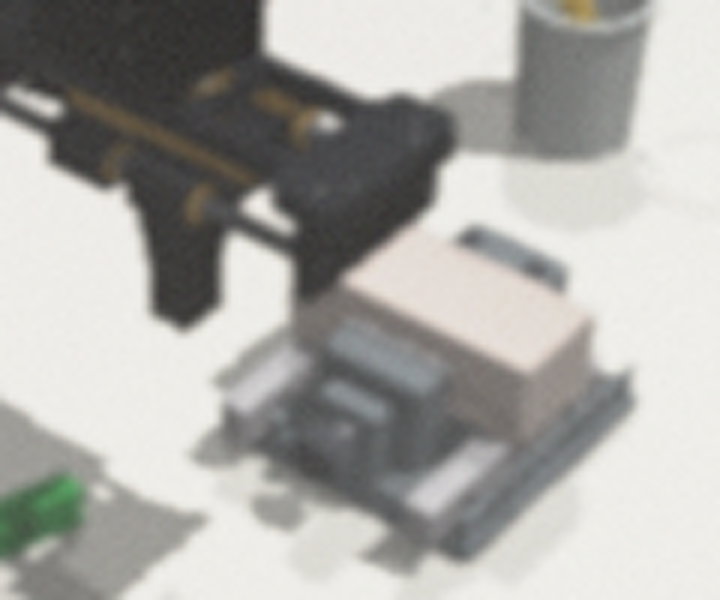

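The wrist view shows the left bar's front end at about (318,166), the right's at (448,166), and the knob at (383,170). The block looks level.

```bash
python3 - <<'E'
from h import *
import pickle
p=pickle.load(open("w10.pkl","rb"))
cv2.imwrite("pics/w10c.png",cv2.resize(cv2.imread("pics/w10.png")[80:190,285:480],None,fx=4,fy=4,interpolation=cv2.INTER_CUBIC))
for q in((318,166),(448,167),(318,97),(450,97)):print(q,plane("wrist",*q,.034,p).round(4))
E
```

```text
(318, 166) [0.4957 0.0059 0.034 ]
(448, 167) [ 0.4778 -0.0843  0.034 ]
(318, 97) [ 0.5412 -0.0028  0.034 ]
(450, 97) [ 0.5248 -0.09    0.034 ]
```

View pics/w10c.png

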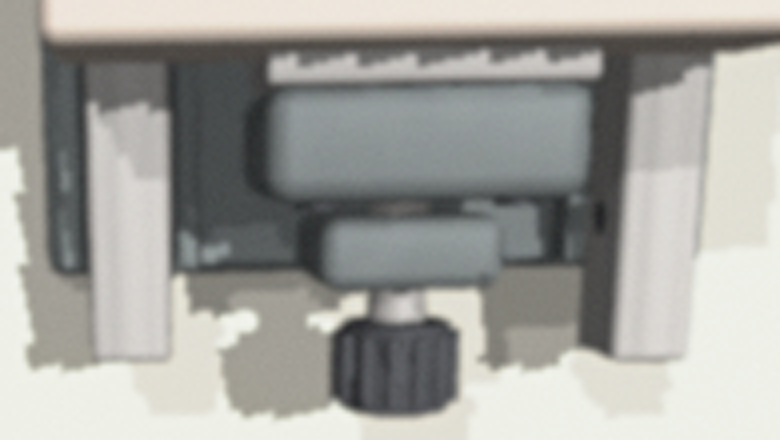

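```bash

python3 -m inch '[{"x":0,"y":0.03,"z":-0.4,"ax":0,"ay":0,"az":0.05,"jaw":255},{"x":0,"y":0,"z":-0.4,"ax":0,"ay":0,"az":0,"jaw":255},{"x":0,"y":0,"z":-0.2,"ax":0,"ay":0,"az":0,"jaw":255},{"x":0,"y":0,"z":0,"ax":0,"ay":0,"az":0,"jaw":255}]'
python3 - <<'E'
from h import *
p=camera_params("scene");s=sense()
im=cv2.resize(capture("scene")[150:250,280:400,::-1],None,fx=6,fy=6,interpolation=cv2.INTER_CUBIC)
cv2.imwrite("pics/s11.png",im)
for dz in(0,.0253):
    u,v=proj(p,s["tcp_pos"]+[0,0,dz]);print((u-280)*6,(v-150)*6)
E
```

```text
time_s: 17.32
tcp_pos: [0.4709, 0.0125, 0.0136]
ee_rot: [[0.984, -0.179, 0.013], [-0.179, -0.984, -0.012], [0.015, 0.009, -1.0]]
wrist_force: [-0.1, 0.1, -0.1]
gripper_width: 0.006
189.952527333097 467.14119710708786
190.28954898330505 419.13523216208034
```

View pics/s11.png

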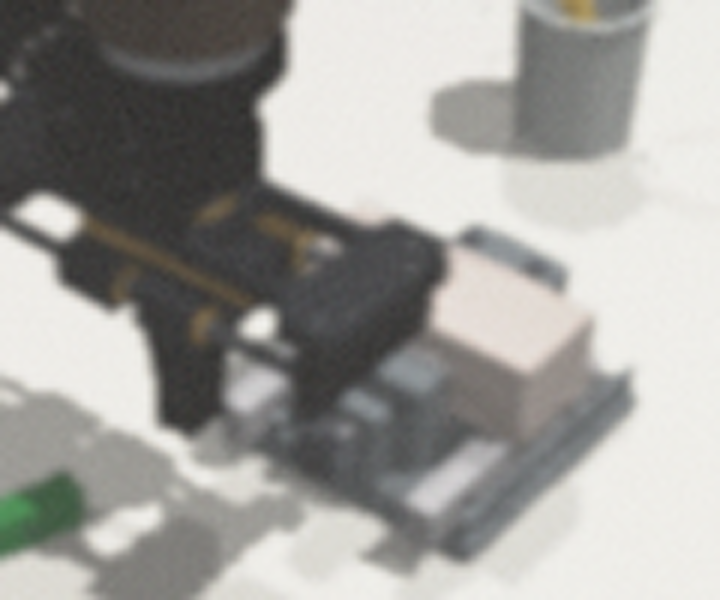

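```bash

python3 -m inch '[{"x":-0.03,"y":-0.01,"z":-0.1,"ax":0,"ay":0.07,"az":0,"jaw":255},{"x":0,"y":0,"z":-0.07,"ax":0,"ay":0,"az":0,"jaw":255},{"x":0,"y":0,"z":0,"ax":0,"ay":0,"az":0,"jaw":255}]'
```

```text
time_s: 17.75
tcp_pos: [0.4711, 0.0124, 0.0047]
ee_rot: [[0.984, -0.179, 0.004], [-0.179, -0.984, -0.01], [0.006, 0.009, -1.0]]
wrist_force: [0.1, -0.3, -0.1]
gripper_width: 0.009
```

```bash

python3 -m inch '[{"x":0.03,"y":-0.035,"z":-0.06,"ax":0,"ay":0,"az":0,"jaw":255},{"x":0.08,"y":-0.014,"z":-0.01,"ax":0,"ay":0,"az":0,"jaw":255}]'|egrep 'tcp|force'
```

```text
tcp_pos: [0.4779, 0.0094, 0.0006]
wrist_force: [0.8, 0.1, 0.6]
```

```bash

python3 -m inch '[{"x":0.04,"y":-0.007,"z":0,"ax":0,"ay":0,"az":0,"jaw":255}]'|egrep 'tcp|force'
```

```text
tcp_pos: [0.4809, 0.009, 0.0007]
wrist_force: [-0.2, -0.0, -0.6]
```

```bash

python3 -m inch '[{"x":0.03,"y":-0.005,"z":0,"ax":0,"ay":0,"az":0,"jaw":255}]'|egrep 'tcp|force'
```

```text
tcp_pos: [0.4817, 0.0084, 0.0005]
wrist_force: [-4.1, 2.3, 3.6]
```

```bash
python3 - <<'E'
from h import *
im=cv2.resize(capture("scene")[170:250,290:390,::-1],None,fx=7,fy=7,interpolation=cv2.INTER_CUBIC)
cv2.imwrite("pics/s12.png",im)
s=sense();print(s["wrist_force"],s["moment"],s["tcp_pos"])
cv2.imwrite("pics/w12.png",capture("wrist")[:,:,::-1])
E
```

```text
[-3.82848684  1.3837775   1.63652579] [0.42575744 0.91248611 0.00991274] [4.81611282e-01 8.41193429e-03 4.68537681e-04]
```

View pics/s12.png

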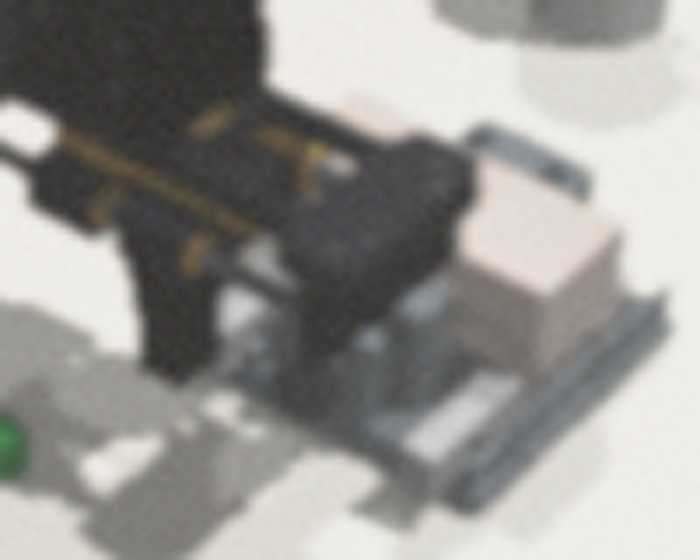

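View pics/w12.png

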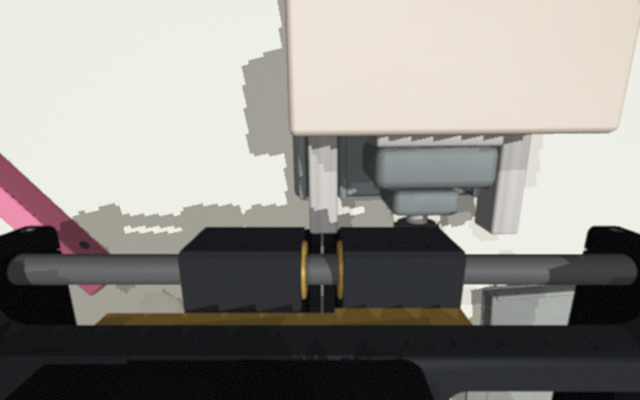

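```bash

python3 -m inch '[{"x":0.03,"y":-0.005,"z":0,"ax":0,"ay":0,"az":0,"jaw":255}]'|egrep 'tcp|force'; python3 -c "
from h import *
s=sense();F,M=s['wrist_force'],s['moment'];print(F,M,np.cross(F,M)/(F@F),s['tcp_pos'])"
```

```text
tcp_pos: [0.4818, 0.0078, 0.0003]
wrist_force: [-4.6, 2.7, 3.4]
[-4.62624983  2.73779227  3.3701436 ] [0.62620099 1.68371064 0.01731981] [-0.13978015  0.05441516 -0.23608351] [4.81759272e-01 7.82160073e-03 2.76467990e-04]
```

```bash

python3 -m inch '[{"x":0.03,"y":-0.005,"z":0,"ax":0,"ay":0,"az":0,"jaw":255}]'|egrep 'tcp|force'; python3 -c "
from h import *
s=sense();F,M=s['wrist_force'],s['moment'];print(F,M,np.cross(F,M)/(F@F),s['tcp_pos'])"
```

```text
tcp_pos: [0.4818, 0.0072, 0.0001]
wrist_force: [-4.3, 1.7, 4.3]
[-4.3373283   1.69330484  4.32870447] [ 0.66056019  1.60574273 -0.01813589] [-0.17273498  0.06879982 -0.19999226] [4.81836801e-01 7.23041414e-03 1.19809284e-04]
```

```bash

python3 -m inch '[{"x":0.03,"y":-0.005,"z":0,"ax":0,"ay":0,"az":0,"jaw":255}]'|egrep 'tcp|force'; python3 -c "
from h import *
s=sense();F,M=s['wrist_force'],s['moment'];print(F,M,np.cross(F,M)/(F@F),s['tcp_pos'])"
```

```text
tcp_pos: [0.4819, 0.0066, -0.0]
wrist_force: [-5.8, 2.3, 5.5]
[-5.77111628  2.34976263  5.45562995] [ 0.6758392   1.59325098 -0.00683595] [-0.12695896  0.05318007 -0.15720558] [ 4.81883903e-01  6.62549988e-03 -1.64240491e-05]
```

```bash

python3 -m inch '[{"x":0.025,"y":0.005,"z":0.01,"ax":0,"ay":0,"az":0,"jaw":255},{"x":0.025,"y":0.005,"z":0.01,"ax":0,"ay":0,"az":0,"jaw":255}]'|egrep 'tcp|force'
python3 -m inch '[{"x":0.025,"y":0,"z":0.005,"ax":0,"ay":0,"az":0,"jaw":255},{"x":0.025,"y":0,"z":0.005,"ax":0,"ay":0,"az":0,"jaw":255}]'|egrep 'tcp|force'; python3 -c "
from h import *
s=sense();F,M=s['wrist_force'],s['moment'];print(F,M,np.cross(F,M)/(F@F),s['tcp_pos'])"
```

```text
tcp_pos: [0.4817, 0.0066, 0.0004]
wrist_force: [-4.2, 1.0, -0.6]
tcp_pos: [0.4817, 0.0062, 0.0003]
wrist_force: [-6.8, 3.4, 3.1]
[-6.79272963  3.38393856  3.14890516] [1.21930751 1.90494681 0.02226603] [-0.08774021  0.05911509 -0.25279813] [4.81727238e-01 6.24174512e-03 3.04275432e-04]
```

```bash

python3 -m inch '[{"x":0.018,"y":0.003,"z":0.007,"ax":0,"ay":0,"az":0,"jaw":255},{"x":0.018,"y":0.003,"z":0.007,"ax":0,"ay":0,"az":0,"jaw":255}]'|egrep 'tcp|force'
python3 -m inch '[{"x":0.018,"y":0.003,"z":0.007,"ax":0,"ay":0,"az":0,"jaw":255},{"x":0.018,"y":0.003,"z":0.007,"ax":0,"ay":0,"az":0,"jaw":255}]'|egrep 'tcp|force'
python3 -m inch '[{"x":0.018,"y":0.003,"z":0.007,"ax":0,"ay":0,"az":0,"jaw":255},{"x":0.018,"y":0.003,"z":0.007,"ax":0,"ay":0,"az":0,"jaw":255}]'|egrep 'time|tcp|force'; python3 - <<'E'
from h import *
im=cv2.resize(capture("scene")[170:250,290:390,::-1],None,fx=7,fy=7,interpolation=cv2.INTER_CUBIC)
cv2.imwrite("pics/s13.png",im)
E
```

```text
tcp_pos: [0.4815, 0.0063, 0.0005]
wrist_force: [-4.1, 2.0, 0.4]
tcp_pos: [0.4814, 0.0063, 0.0006]
wrist_force: [-4.5, 1.5, 0.2]
time_s: 19.98
tcp_pos: [0.4812, 0.0063, 0.0006]
wrist_force: [-3.9, 1.7, 0.0]
```

View pics/s13.png

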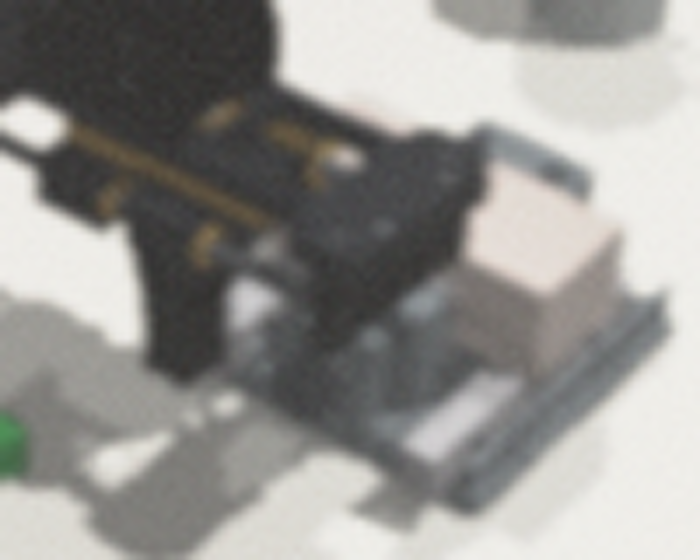

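```bash
python3 - <<'E'
from h import *
import pickle
p=pickle.load(open("w1.pkl","rb"))
print(plane("wrist",510,155,0,p),plane("wrist",536,162,.062,p), plane("wrist",575,205,0.02,p))
E
python3 -m inch '[{"x":-0.4,"y":0.07,"z":0,"ax":0,"ay":0,"az":0,"jaw":255},{"x":0,"y":0,"z":0.4,"ax":0,"ay":0,"az":0,"jaw":255},{"x":0,"y":0,"z":0.4,"ax":0,"ay":0,"az":0,"jaw":255}]'
```

```text
[ 0.47786976 -0.33089656  0.        ] [ 0.47728342 -0.32635255  0.062     ] [ 0.39737754 -0.40386156  0.02      ]
time_s: 20.4
tcp_pos: [0.4613, 0.0113, 0.0492]
ee_rot: [[0.983, -0.181, -0.026], [-0.182, -0.983, -0.017], [-0.023, 0.021, -1.0]]
wrist_force: [0.5, 0.3, -0.2]
gripper_width: 0.005
```

```bash

python3 -m inch '[{"x":-0.1,"y":-0.75,"z":0.1,"ax":0.1,"ay":-0.15,"az":0,"jaw":255},{"x":-0.15,"y":-0.75,"z":0,"ax":0,"ay":0,"az":0,"jaw":255},{"x":0,"y":0,"z":0,"ax":0,"ay":0,"az":0,"jaw":255}]'
```

```text
time_s: 20.78
tcp_pos: [0.4551, -0.0796, 0.0599]
ee_rot: [[0.984, -0.176, 0.021], [-0.176, -0.984, 0.003], [0.02, -0.006, -1.0]]
wrist_force: [-0.1, -0.7, -0.1]
gripper_width: 0.006
```

```bash

python3 -m inch '[{"x":-0.12,"y":0.01,"z":-0.35,"ax":0,"ay":0.1,"az":0,"jaw":255},{"x":-0.1,"y":0.01,"z":-0.3,"ax":0,"ay":0,"az":0,"jaw":255},{"x":0,"y":0,"z":-0.15,"ax":0,"ay":0,"az":0,"jaw":255},{"x":0,"y":0,"z":0,"ax":0,"ay":0,"az":0,"jaw":255}]'
```

```text
time_s: 21.28
tcp_pos: [0.4497, -0.0774, 0.013]
ee_rot: [[0.985, -0.174, 0.018], [-0.174, -0.985, 0.003], [0.017, -0.006, -1.0]]
wrist_force: [0.6, 0.4, -0.2]
gripper_width: 0.004
```

```bash

python3 -m inch '[{"x":-0.03,"y":-0.03,"z":-0.12,"ax":0,"ay":0.1,"az":0,"jaw":255},{"x":0.05,"y":-0.01,"z":-0.07,"ax":0,"ay":0,"az":0,"jaw":255},{"x":0,"y":0,"z":0,"ax":0,"ay":0,"az":0,"jaw":255}]'
```

```text
time_s: 21.65
tcp_pos: [0.4535, -0.0794, 0.002]
ee_rot: [[0.985, -0.172, 0.004], [-0.172, -0.985, 0.003], [0.003, -0.004, -1.0]]
wrist_force: [0.3, -0.2, 0.4]
gripper_width: 0.004
```

Contact is expected at x of about 0.464.

```bash

python3 -m inch '[{"x":0.07,"y":-0.012,"z":-0.01,"ax":0,"ay":0,"az":0,"jaw":255}]'|egrep 'tcp|force'
```

```text
tcp_pos: [0.4578, -0.0801, 0.0015]
wrist_force: [0.3, 0.5, 0.3]
```

```bash

python3 -m inch '[{"x":0.04,"y":-0.007,"z":-0.01,"ax":0,"ay":0,"az":0,"jaw":255}]'|egrep 'tcp|force'
```

```text
tcp_pos: [0.4608, -0.0806, 0.0011]
wrist_force: [0.1, 1.2, 0.1]
```

```bash

python3 -m inch '[{"x":0.03,"y":-0.005,"z":0,"ax":0,"ay":0,"az":0,"jaw":255}]'|egrep 'tcp|force'
```

```text
tcp_pos: [0.4628, -0.0809, 0.0011]
wrist_force: [0.5, -1.0, 0.3]
```

```bash

python3 -m inch '[{"x":0.025,"y":-0.003,"z":0,"ax":0,"ay":0,"az":0,"jaw":255}]'|egrep 'tcp|force'
```

```text
tcp_pos: [0.4644, -0.0811, 0.0012]
wrist_force: [-0.7, 0.3, 1.0]
```

```bash

python3 -m inch '[{"x":0.018,"y":0,"z":0.003,"ax":0,"ay":0,"az":0,"jaw":255}]'|egrep 'tcp|force'
```

```text
tcp_pos: [0.4644, -0.0812, 0.0011]
wrist_force: [-2.6, 1.4, 1.1]
```

```bash

python3 -m inch '[{"x":0.018,"y":0.002,"z":0.005,"ax":0,"ay":0,"az":0,"jaw":255}]'|egrep 'tcp|force'
```

```text
tcp_pos: [0.4644, -0.0812, 0.0012]
wrist_force: [-2.8, 0.6, 0.4]
```

```bash

python3 -m inch '[{"x":0.018,"y":0.002,"z":0.005,"ax":0,"ay":0,"az":0,"jaw":255}]'|egrep 'tcp|force'
```

```text
tcp_pos: [0.4643, -0.0812, 0.0012]
wrist_force: [-3.2, -0.1, 0.5]
```

Contact at 0.4644 as expected, and the bar is not moving. I'll go to about 4 N and hold for a second.

```bash

python3 -m inch '[{"x":0.022,"y":0.002,"z":0.006,"ax":0,"ay":0,"az":0,"jaw":255},{"x":0.022,"y":0.002,"z":0.006,"ax":0,"ay":0,"az":0,"jaw":255}]'|egrep 'tcp|force'
python3 -m inch '[{"x":0.022,"y":0.002,"z":0.006,"ax":0,"ay":0,"az":0,"jaw":255},{"x":0.022,"y":0.002,"z":0.006,"ax":0,"ay":0,"az":0,"jaw":255}]'|egrep 'tcp|force'
```

```text
tcp_pos: [0.4642, -0.0812, 0.0013]
wrist_force: [-5.2, 1.1, 1.1]
tcp_pos: [0.4641, -0.0812, 0.0013]
wrist_force: [-5.0, 1.0, 0.8]
```

```bash

python3 -m inch '[{"x":0.022,"y":0.002,"z":0.006,"ax":0,"ay":0,"az":0,"jaw":255},{"x":0.022,"y":0.002,"z":0.006,"ax":0,"ay":0,"az":0,"jaw":255}]'|egrep 'tcp|force'
python3 -m inch '[{"x":0.022,"y":0.002,"z":0.006,"ax":0,"ay":0,"az":0,"jaw":255},{"x":0.022,"y":0.002,"z":0.006,"ax":0,"ay":0,"az":0,"jaw":255}]'|egrep 'tcp|force'; python3 -c "
from h import *
s=sense();F,M=s['wrist_force'],s['moment'];print(F,M,np.cross(F,M)/(F@F))
cv2.imwrite('pics/s14.png',cv2.resize(capture('scene')[170:250,290:390,::-1],None,fx=7,fy=7,interpolation=cv2.INTER_CUBIC))"
```

```text
tcp_pos: [0.4639, -0.0812, 0.0014]
wrist_force: [-5.3, 1.7, 0.9]
tcp_pos: [0.4638, -0.0812, 0.0014]
wrist_force: [-5.3, 0.5, 1.7]
[-5.28872731  0.54604103  1.70313081] [ 0.29303351  1.48365973 -0.01023844] [-0.08124805  0.01427443 -0.25687587]
```

View pics/s14.png

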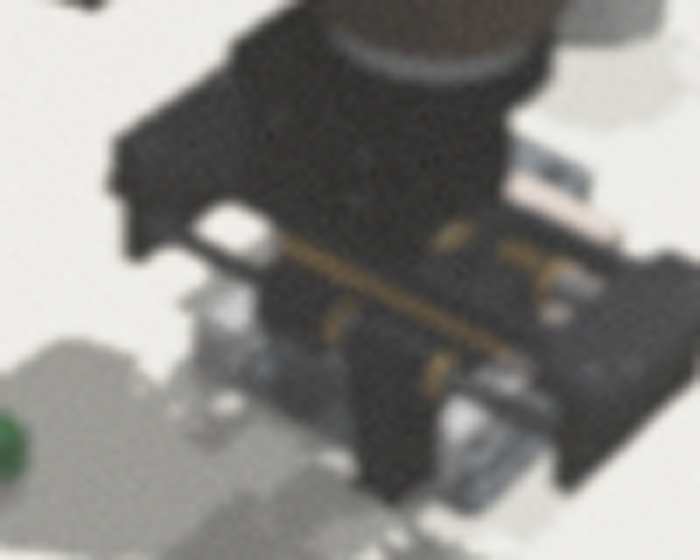

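```bash

python3 -m inch '[{"x":-0.4,"y":0.07,"z":0,"ax":0,"ay":0,"az":0,"jaw":255},{"x":-0.1,"y":0,"z":0.5,"ax":0,"ay":0,"az":0,"jaw":255},{"x":0,"y":0.2,"z":0.9,"ax":0,"ay":0,"az":0,"jaw":255},{"x":0.4,"y":0.2,"z":0.9,"ax":0,"ay":0,"az":0,"jaw":255},{"x":0.2,"y":0,"z":0.9,"ax":0,"ay":0,"az":0,"jaw":255},{"x":0,"y":0,"z":0.3,"ax":0,"ay":0,"az":0,"jaw":255},{"x":0,"y":0,"z":0,"ax":0,"ay":0,"az":0,"jaw":255}]'
python3 - <<'E'
from h import *
import pickle
p=camera_params("wrist")
im=capture("wrist")[:,:,::-1];cv2.imwrite("pics/w15.png",im);pickle.dump(p,open("w15.pkl","wb"))
E
```

```text
time_s: 24.45
tcp_pos: [0.4861, -0.0509, 0.2251]
ee_rot: [[0.985, -0.173, 0.014], [-0.173, -0.985, 0.004], [0.014, -0.006, -1.0]]
wrist_force: [-0.4, 0.8, 0.1]
gripper_width: 0.007
```

View pics/w15.png

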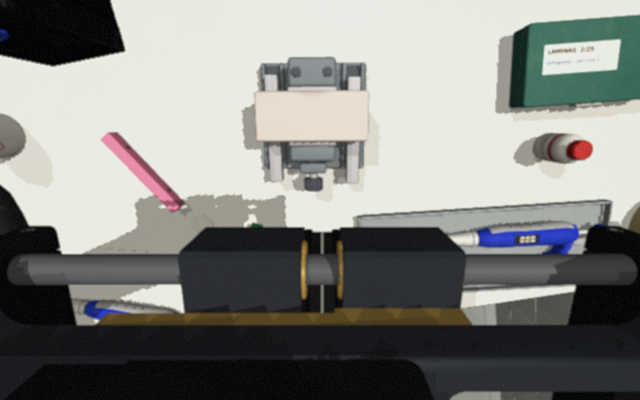

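The block looks square at (312,115). The bar fronts are at about (276,181) and (353,181), and the red-capped bottle is standing at (575,150).

```bash
python3 - <<'E'
from h import *
import pickle
p=pickle.load(open("w15.pkl","rb"))
for q in((276,181),(353,181)):print(plane("wrist",*q,.034,p).round(4))
c=[plane("wrist",*q,.074,p) for q in((255,92),(368,91),(368,140),(258,140))]
print(np.linalg.norm(c[0]-c[1]),np.linalg.norm(c[2]-c[3]),np.linalg.norm(c[0]-c[3]))
print("small bottle base",plane("wrist",548,148,0,p))
finish_job()
E
```

```text
[0.4943 0.0045 0.034 ]
[ 0.4787 -0.0853  0.034 ]
0.11235901064008452 0.11310697555016681 0.04701593447381509
small bottle base [ 0.47197972 -0.3343573   0.        ]
the job is handed in; nothing more can be done
```

I seated the block on both bars, checked the left bar and then the right, and handed the job in at about 24.5 s. `finish_job` reports no verdict, so I don't have a pass or fail.

**Pressing:** The left end sank at about 6 N, then at about 10–11 N once the right end had met its bar. Both ends then turned hard at the same tool height (TCP z 0.0484 and 0.0483 m), so the block is level as far as I can measure. I bedded each end at about 18 N, and the left again at 19 N. The highest end-of-row reading was about 20 N upwards (about 21 N overall), well under 30 N.

**Bar checks:** Neither bar moved.

| Bar | Push | Time held |
|---|---|---|
| Left | about 4 N mostly, briefly near 7 N | over 1 s |
| Right | about 3 N, then about 5 N | over 1 s |

**Final picture:** Both bar fronts are within about 2 mm of where they started, which is within measuring error. The block is square and the red-capped bottle is standing. The white bottle was only partly in view, but the arm did not go near it while working at the vise. The tool was clear of everything.

**Readings that disagreed:**
- **Fingertip height:** Block contact and the scene pictures put the real fingertip about 25 mm above the reported TCP. I worked by feel and allowed for that at the bars.
- **Bar contact:** The fingers met both bars about 4 mm earlier than their stated width implies, and by the same amount on each side.
- **Block size in pictures:** It measures about 113 x 47 mm against the stated 116 x 50 mm.

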